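# Cover the lamp socket and set out the relamping kit

## Robot

A 6-joint arm with a two-finger parallel gripper is mounted at the origin on the work surface. World frame = base frame: x ahead of the robot, y to its left, z up, the work surface at z = 0. Lengths are in mm, angles in rad, forces in N, time in s.
With the tool pointing down it reaches from about 350 to 975 mm from the base axis. Payload 4.9 kg.
Tool frame: the origin (TCP) lies on the centre line of the jaws, within the pads' length; the fingertips stand 17 mm ahead of it and the grasp point (between the pads) lies 2 mm behind it; z points along the fingers, y is the line along which they close (so a half turn about z gives the same grasp; the last joint's range is limited). The gripper opens to 85 mm and grips with 20 to 120 N. Pads are 22 mm wide; open, the fingers measure 114 mm over their backs; the gripper's body (76 mm by 85 mm) begins 54 mm behind the grasp point. The pads swing forward as they close: fully open they stand 13 mm farther back than shut.
Start: joints at [0.983, 0.053, 1.613, -0, 1.476, -0.119], TCP at [282.372, 557.555, 248.304] pointing down, gripper open.
Joint ranges: [-3.01, 3.01], [-1.01, 2.22], [0.06, 2.58], [-1.02, 4.17], [0.09, 2.62], [-3.14, 3.14]. Speed limits (rad/s): [2.57, 2.57, 3.14, 3.14, 3.14, 3.14].

## Interface

Orientations are given as a unit quaternion [w, x, y, z].
In Python, from station import robot gives the robot as it stands. The module is installed in compiled form; this text tells all that it offers.
- The arm moves only by the shell command python3 -m handwheel 'ROWS' [FORCE]. ROWS is JSON, a list of rows, each an object of numbers: "dx", "dy", "dz": the shift along the tool's x, y, z in cm; "ax", "ay", "az": the turn, a rotation vector about the tool's x, y, z in degrees; "fingers": the closure, from 0 (fully open) to 1 (shut). A call has 1 to 12 rows; each row is the pose to reach, as a shift and turn from the pose commanded when the call began, along the tool's axes at that moment; what a row does not reach only later rows make up. A row lasts 1/10 s, in which the tool goes at most 50 mm and 8.59 degrees, less where a joint would pass 70% of its speed; a pose out of reach is approached as far as the arm can. A call with a gripper value outside its range is refused whole. The fingers move at their own pace and stop on an object; FORCE is the grip in N (left out, the last holds). Time passes only in rows, so rows that repeat a pose let the fingers close. It gives the time, the measured TCP pose, the force, the opening and the grip force at its end, in the units of the state.
- robot.sense(): the state, without advancing time (a new reading comes with each control period).
- robot.camera(name): name is "scene" or "side" or "wrist"; returns a dict with "pixels" (400x640x3 uint8, red, green, blue), "z_map" (400x640 float32, mm along the optical axis (not along the pixel's ray), 0 where there is no reading), "fx", "fy", "cx", "cy" (pixels), "world_from_camera" (4x4, takes a point from camera to world coordinates). Camera axes: x right, y down, z forward; pixel columns grow to the right and rows downward; lengths in mm; the calibration is good to about 2 mm. A picture is of the moment at which its call begins.
- robot.sign_off(): hands the job in; it is judged then, once.
The state is a dict: "time_s": time; "joints": joint angles; "joint_vel": joint speeds; "joint_efforts": joint torques, N m; "eef_pos": TCP position; "orientation": TCP orientation; "contact_force": force on the tool from outside, world axes, zero at the start; "moment": the same for the moment, N m; "finger_gap": finger opening in mm; "grip_force": force on a finger pad.
Only numpy, scipy, OpenCV 4.12 (cv2) and the standard library are available. Lean on these libraries where they do the work, as an engineer would, in place of code of your own. Each camera call takes 0.05 s, during which the arm holds its last target. There are 200 camera calls.

## Task

Get the lamp shelf ready for the relamping round. First cover the open lamp socket with the black bakelite cap, lowered over both locating pins until its flange lies flat on the socket base. Then set the open grey tin halfway between the socket and the lamp tester, in line with the two, and stand the medium bulb upright in the tin, the large bulb upright squarely behind the socket and the small bulb upright squarely behind the tester, each of those two 10 cm from the middle of what it stands behind; leave the brass spanner, the bulb extractor and the strip holders where they lie.

Things in the scene. Friction and masses are not known exactly. Their poses are not given: they have to be found in the camera images.
- socket: Fixed grey base 56 (x) x 96 (y) x 14 mm, 25 mm socket hole in its top. Steel pins on top at y = +30 (round, 8 mm) and -30 (diamond, 8 mm): 10 mm straight, 4 mm tapered tip. Black terminal strip (14 x 8 mm high, 3 brass screws) along its front (-x). Origin: centre of underside, z up, +x = its back, within 10 deg of straight away from the robot. Squarely behind = along its +x from its centre.
- tester: Lamp tester, fixed: grey-green box 70 (x) x 80 (y) x 36 mm high, on top a black knob (to 48 mm), a brass ring and a white square. Beside the socket, left or right, about 300 mm away along the socket's y, same yaw. Origin: centre of the underside, z up, +x = its back, away from the robot. Squarely behind = along its +x from its centre.
- cap: Loose black cap, 0.09 kg: flange 44 (x) x 84 (y) x 8 mm with 10 mm through holes at y = +30 and -30; square grip boss 30 x 30 mm in the middle, up to 40 mm above the flange's underside, 3 mm button on it. Fits either way round (0 or 180 deg), long side along the socket's. Origin: centre of the flange's underside, z up; seated it is 14 mm above the socket's origin.
- tin: Parts tin, loose, grey painted steel, open on top and empty, 60 (x) x 84 (y) x 26 mm high, walls and floor 3 mm, 0.16 kg. Origin: centre of the underside; z up. Any yaw will do when set down.
- bulb_large: Large clear glass bulb standing on its brass cap: cap 24 mm across and 24 mm high, round glass globe 44 mm across (widest, with nearly upright sides, from 43 to 60 mm above the foot), 78 mm tall overall, 0.045 kg. Origin: centre of the flat foot; z up.
- bulb_medium: Medium clear glass tubular bulb standing on its brass cap: cap 22 mm across and 20 mm high, glass tube 27 mm across from 24 to 56 mm above the foot, 64 mm tall overall, 0.032 kg. Origin: centre of the flat foot; z up.
- bulb_small: Small clear glass tubular bulb standing on its brass cap: cap 18 mm across and 15 mm high, glass tube 21 mm across from 18 to 37 mm above the foot, 43 mm tall overall, 0.02 kg. Origin: centre of the flat foot; z up.
- spanner: Brass double open-ended spanner, loose, 132 mm long (x), 24 mm wide, 6 mm thick, lying flat at the far left of the shelf. Origin: middle of the underside. Leave it where it lies.
- extractor: Bulb extractor, loose, 115 mm long (x), 16 mm wide, 14 mm high: dark wooden handle, steel shank, black rubber tip; lies at the far side of the shelf. Origin: on the underside, 55 mm from the handle's end. Leave it where it lies.
- strips: Stack of three aluminium flight strip holders with a paper strip on top, loose, 28 (x) x 156 (y) x 22 mm high, at the far side of the shelf. Origin: underside, about the middle. Leave it where it lies.

How it is judged (in metres and radians):
On the way:
1. the cap is seated on the socket's pins, before the tin or any bulb is at its place (z of cap in the frame of socket between 0.011 and 0.0165 m and horizontal distance between cap and socket below 0.005 m and angle between the y axis of cap and the y axis of socket, either way round below 0.08 rad and angle between cap's own z axis and vertical below 0.06 rad and not (horizontal distance between tin and socket below 0.17 m and horizontal distance between tin and tester below 0.17 m and x of tin in the frame of socket between -0.015 and 0.015 m and height (world z) of tin below 0.004 m and angle between tin's own z axis and vertical below 0.06 rad) and not (x of bulb_large in the frame of socket between 0.085 and 0.115 m and y of bulb_large in the frame of socket between -0.015 and 0.015 m and height (world z) of bulb_large below 0.005 m) and not (x of bulb_small in the frame of tester between 0.085 and 0.115 m and y of bulb_small in the frame of tester between -0.015 and 0.015 m and height (world z) of bulb_small below 0.005 m) and not (horizontal distance between bulb_medium and tin below 0.036 m and z of bulb_medium in the frame of tin between 0 and 0.008 m)), for 0.2 s.
At the end, for the whole second after the job is handed in: Cap flat over both pins (2.5 mm); tin within 15 mm of the socket-tester line and 170 mm of each centre; medium bulb in the tin; large bulb behind socket, small behind tester, at 85 to 115 mm, within 15 mm sideways; bulbs upright (0.15 rad); all released, at rest; tools within 25 mm of their start (z of cap in the frame of socket between 0.011 and 0.0165 m and horizontal distance between cap and socket below 0.005 m and angle between the y axis of cap and the y axis of socket, either way round below 0.08 rad and angle between each of cap, tin's own z axis and vertical below 0.06 rad and horizontal distance between tin and socket below 0.17 m and horizontal distance between tin and tester below 0.17 m and x of tin in the frame of socket between -0.015 and 0.015 m and height (world z) of tin below 0.004 m and x of bulb_large in the frame of socket between 0.085 and 0.115 m and y of bulb_large in the frame of socket between -0.015 and 0.015 m and height (world z) of each of bulb_large, bulb_small below 0.005 m and x of bulb_small in the frame of tester between 0.085 and 0.115 m and y of bulb_small in the frame of tester between -0.015 and 0.015 m and horizontal distance between bulb_medium and tin below 0.036 m and z of bulb_medium in the frame of tin between 0 and 0.008 m and angle between each of bulb_large, bulb_medium, bulb_small's own z axis and vertical below 0.15 rad and linear speed of each of cap, tin, bulb_large, bulb_medium, bulb_small below 0.02 m/s); the robot touches nothing.
It fails at once if the spanner is moved by more than 25 mm (distance of spanner from where it was at the start of the episode above 0.025 m).
It fails at once if the extractor is moved by more than 25 mm (distance of extractor from where it was at the start of the episode above 0.025 m).
It fails at once if the stack of strip holders is moved by more than 25 mm (distance of strips from where it was at the start of the episode above 0.025 m).
It also fails if it takes over 144 s, if anything falls off the work surface, if the arm or the gripper's body presses on something with over 40 N, if the wrist force passes 120 N, or if a joint passes its speed limit or range.

## Working session

There is one attempt and no reset: what is moved stays moved. The work goes in short steps, Python scripts to look and compute and a shell command to move; the robot and the scene stay as the last step left them, time stands still between calls to the robot, and variables do not carry over. Pictures are saved under pics/ and viewed, at most 14 in all, crops included, and the job is handed in when it is done.

```bash
mkdir -p pics; cat > h.py <<'E'
import numpy as np, cv2
from station import robot
from scipy.spatial.transform import Rotation as R
def shot(n,name):
    c=robot.camera(n); np.savez('/tmp/'+name+'.npz',**c); cv2.imwrite('pics/'+name+'.png',c['pixels'][:,:,::-1]); return c
def load(name): return dict(np.load('/tmp/'+name+'.npz'))
def ray(c,u,v,z):
    T=c['world_from_camera']; d=T[:3,:3]@np.array([(u-c['cx'])/c['fx'],(v-c['cy'])/c['fy'],1]); o=T[:3,3]
    return o+d*(z-o[2])/d[2]
def cloud(c):
    v,u=np.mgrid[:400,:640]; z=c['z_map']; P=np.stack([(u-c['cx'])/c['fx']*z,(v-c['cy'])/c['fy']*z,z],-1)
    T=c['world_from_camera']; return P@T[:3,:3].T+T[:3,3]
def pose():
    s=robot.sense(); q=s['orientation']; return np.array(s['eef_pos']),R.from_quat([q[1],q[2],q[3],q[0]]),s
def go(x,y,z,yaw=None):
    """tool shift (cm) and az (deg) to reach world xyz; yaw = world angle (deg) of tool y (closing line)"""
    p,r,s=pose(); d=r.inv().apply(np.array([x,y,z])-p)/10
    ty=r.apply([0,1,0]); tz=r.apply([0,0,1]); cur=np.degrees(np.arctan2(ty[1],ty[0]))
    a=None if yaw is None else -((yaw-cur+90)%180-90)
    print('t',round(s['time_s'],2),'pos',p.round(1),'d cm',d.round(2),'az',a and round(a,1),'curyaw',round(cur,1),'tz',tz.round(3),'gap',s['finger_gap'],'F',np.round(s['contact_force'],1))
E
python3 - <<'E'
from h import *
for n in ['scene','side','wrist']:
    c=shot(n,n+'0'); print(n,c['fx'],c['world_from_camera'].round(3).tolist())
go(400,0,250,90)
E
```

```text
scene 388.4099302107914 [[-0.454, 0.604, -0.655, 1279.49], [0.891, 0.299, -0.343, 377.198], [-0.011, -0.739, -0.673, 742.608], [0.0, 0.0, 0.0, 1.0]]
side 389.1301454704917 [[-0.999, -0.017, 0.043, 567.111], [-0.043, 0.709, -0.704, 610.735], [-0.019, -0.705, -0.709, 657.864], [0.0, 0.0, 0.0, 1.0]]
wrist 313.9686330939882 [[0.453, 0.849, 0.272, 211.68], [0.892, -0.43, -0.141, 593.062], [-0.003, 0.306, -0.952, 373.729], [0.0, 0.0, 0.0, 1.0]]
t 0.15 pos [282.1 557.2 247.3] d cm [-35.69 -44.38  -0.2 ] az -26.9 curyaw 63.1 tz [-0.001 -0.001 -1.   ] gap 85.58864666631919 F [ 0.4 -1.  -0.3]
```

View pics/scene0.png

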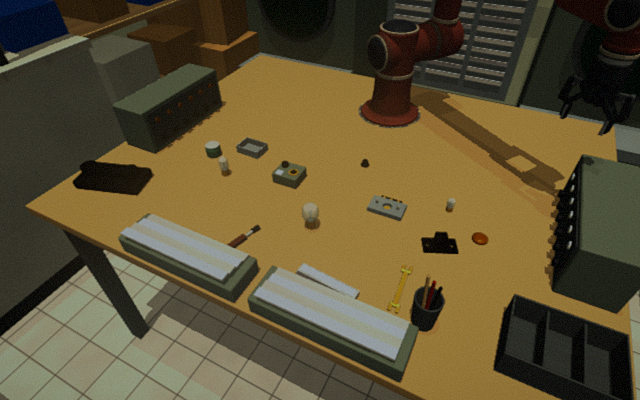

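View pics/side0.png

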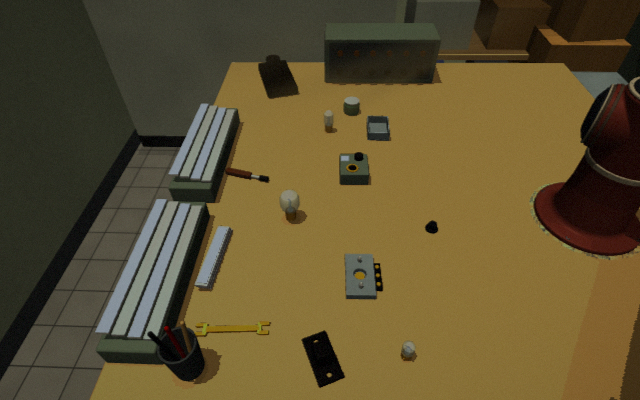

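The scene camera shows the socket at (387,207), tester (289,174), tin (252,147), cap (440,243), large bulb (311,214), medium (223,165) and small (451,205). The side camera shows the socket at (361,275), tester (354,168), tin (378,128), cap (322,358), large bulb (290,205), medium (328,121) and small (408,350).

```bash
python3 - <<'E'
from h import *
win={'scene0':dict(socket=(360,190,415,225,9,20),tester=(268,155,312,190,30,41),tin=(232,134,274,162,18,32),cap=(415,225,465,260,4,14),boss=(415,225,465,260,32,48),L=(298,196,325,232,8,90),M=(214,150,233,180,6,90),S=(443,194,460,214,6,90),span=(385,260,415,315,2,14)),
'side0':dict(socket=(335,245,390,310,9,20),tester=(332,145,376,190,30,41),tin=(362,112,394,145,18,32),cap=(295,325,350,392,4,14),boss=(295,325,350,392,32,48),L=(272,182,308,226,8,90),M=(319,105,338,138,6,90),S=(396,336,420,365,6,90),span=(190,315,275,340,2,14))}
for n,W in win.items():
    c=load(n); P=cloud(c)
    for k,(a,b,d,e,z0,z1) in W.items():
        Q=P[b:e,a:d].reshape(-1,3); Q=Q[(Q[:,2]>z0)&(Q[:,2]<z1)]
        if len(Q)<4: print(n,k,len(Q)); continue
        r=cv2.minAreaRect(Q[:,:2].astype(np.float32))
        print(n,k,len(Q),'rect',np.round(r[0],1),np.round(r[1],1),round(r[2],1),'mean',Q.mean(0).round(1),'zr',np.percentile(Q[:,2],[2,98]).round(0))
# table check
    print(n, [P[v,u].round(1).tolist() for u,v in ((340,250),(330,200))])
    big=cv2.resize(c['pixels'][90:330,190:510] if n=='scene0' else c['pixels'][90:400,190:450],None,fx=2.4 if n=='scene0' else 1.9,fy=2.4 if n=='scene0' else 1.9,interpolation=cv2.INTER_CUBIC)
    cv2.imwrite(f'pics/{n}_z.png',np.clip(big[:,:,::-1]*1.5,0,255))
E
```

```text
scene0 socket 488 rect [506.7 178.6] [96.7 68.4] 89.3 mean [511.9 179.7  13. ] zr [10. 16.]
scene0 tester 386 rect [ 515.  -127.3] [73.8 80. ] 0.2 mean [ 520.2 -123.4   35. ] zr [31. 39.]
scene0 tin 143 rect [ 441.2 -313.8] [87.2 64.8] 87.3 mean [ 442.  -312.2   22.3] zr [18. 27.]
scene0 cap 350 rect [580.4 341.8] [47.3 85. ] 24.2 mean [584.6 341.7   7.3] zr [ 4. 12.]
scene0 boss 131 rect [582.1 342.6] [27.6 30.2] 23.0 mean [583.9 342.1  39.2] zr [33. 44.]
scene0 L 326 rect [665.2  23.8] [36.7 42. ] 33.7 mean [669.6  26.3  56.7] zr [10. 77.]
scene0 M 193 rect [ 551.8 -354.3] [127.4  27.4] 51.3 mean [ 571.1 -331.4   34.6] zr [ 7. 63.]
scene0 S 90 rect [442.3 332.7] [14.6 19.9] 15.1 mean [443.6 332.6  28. ] zr [ 8. 42.]
scene0 span 321 rect [743.1 290.1] [134.7  61.2] 17.5 mean [746.9 295.4   5. ] zr [2. 8.]
scene0 [[702.0, 125.7, 0.3], [548.3, 22.9, 1.1]]
side0 socket 1159 rect [504.  176.1] [69.  96.9] 0.3 mean [509.1 178.8  13.6] zr [ 9. 16.]
side0 tester 579 rect [ 514.8 -129.9] [69.8 82.1] 2.0 mean [ 516.1 -124.1   36.2] zr [31. 40.]
side0 tin 165 rect [ 441.4 -318. ] [89.  60.4] 88.5 mean [ 441.7 -313.4   23.4] zr [18. 28.]
side0 cap 846 rect [579.4 338.1] [44.2 85.3] 23.2 mean [578.5 345.5   7.8] zr [ 5. 11.]
side0 boss 357 rect [579.1 339.1] [30.4 30.3] 21.8 mean [579.2 340.7  40. ] zr [33. 44.]
side0 L 442 rect [659.   22.2] [39.5 37.6] 37.4 mean [658.8  28.4  57.4] zr [10. 79.]
side0 M 162 rect [ 581.1 -316.5] [22.7 23.6] 1.2 mean [ 581.1 -313.3   41.2] zr [11. 65.]
side0 S 211 rect [438.8 329.6] [19.1 19. ] 83.5 mean [439.8 332.7  32.3] zr [ 7. 44.]
side0 span 618 rect [744.1 287.5] [155.8  44. ] 1.5 mean [740.9 291.8   5.3] zr [2. 8.]
side0 [[547.7, 108.0, -1.1], [571.0, -37.7, 0.7]][ WARN:0@0.777] global loadsave.cpp:1063 imwrite_ Unsupported depth image for selected encoder is fallbacked to CV_8U.
```

Depth is good: cap ≈ (580, 340, yaw 23°), socket ≈ (511, 178), tester ≈ (515, −128). I'll move above the cap for a closer look.

```bash
python3 -c "
from h import *
go(580,340.5,200,23)"
```

```text
t 0.15 pos [282.1 557.2 247.3] d cm [-36.36  -5.86   4.74] az 40.1 curyaw 63.1 tz [-0.001 -0.001 -1.   ] gap 85.58864666631919 F [ 0.4 -1.  -0.3]
```

```bash
python3 -m handwheel '[{"dx":-36.4,"dy":-5.9,"dz":4.7,"az":40},{"dx":-36.4,"dy":-5.9,"dz":4.7,"az":40},{"dx":-36.4,"dy":-5.9,"dz":4.7,"az":40},{"dx":-36.4,"dy":-5.9,"dz":4.7,"az":40},{"dx":-36.4,"dy":-5.9,"dz":4.7,"az":40},{"dx":-36.4,"dy":-5.9,"dz":4.7,"az":40},{"dx":-36.4,"dy":-5.9,"dz":4.7,"az":40},{"dx":-36.4,"dy":-5.9,"dz":4.7,"az":40},{"dx":-36.4,"dy":-5.9,"dz":4.7,"az":40},{"dx":-36.4,"dy":-5.9,"dz":4.7,"az":40},{"dx":-36.4,"dy":-5.9,"dz":4.7,"az":40},{"dx":-36.4,"dy":-5.9,"dz":4.7,"az":40}]'
python3 - <<'E'
from h import *
c=shot('wrist','w1'); P=cloud(c)
for z0,z1 in((4,14),(34,45)):
    m=((P[...,2]>z0)&(P[...,2]<z1)&(np.hypot(P[...,0]-580,P[...,1]-340)<60)); Q=P[m]
    r=cv2.minAreaRect(Q[:,:2].astype(np.float32)) if len(Q) else None; print(len(Q),r,Q.mean(0),np.median(Q[:,2]))
go(580,340,33,23)
E
```

```text
0 None [nan nan nan] nan
0 None [nan nan nan] nan
t 0.2 pos [282.2 557.3 247.5] d cm [-36.39  -5.9   21.45] az 40.1 curyaw 63.1 tz [-0.001 -0.001 -1.   ] gap 85.45710061473515 F [ 0.2  0.4 -0.1]validation failed for argument at $[0]...
<stdin>:5: RuntimeWarning: Mean of empty slice.
  ret = um.true_divide(
  return _methods._mean(a, axis=axis, dtype=dtype,
  ret = ret.dtype.type(ret / rcount)
```

View pics/w1.png

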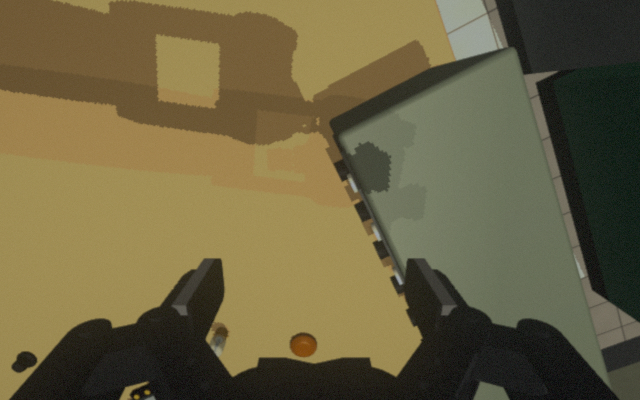

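The call was refused (the arm didn't move; the wrist picture still shows the start view). Rows probably need all seven keys.

```bash
python3 -m handwheel '[{"dx":-5,"dy":-1,"dz":0,"ax":0,"ay":0,"az":8,"fingers":0}]'; python3 -c "
from h import *
go(580,340.5,200,23)"
```

```text
time_s: 0.3
eef_pos: [318.7, 528.6, 247.9]
orientation: [-0.001, 0.298, 0.955, 0.0]
contact_force: [1.2, 0.7, 0.2]
finger_gap: 85.5
grip_force: 0.0
t 0.3 pos [318.7 528.6 247.9] d cm [-32.2   -0.61   4.72] az 32.3 curyaw 55.3 tz [-0.002  0.001 -1.   ] gap 85.51360201217972 F [1.2 0.7 0.2]
```

```bash
python3 -m handwheel '[{"dx":-5,"dy":-0.1,"dz":0.8,"ax":0,"ay":0,"az":6,"fingers":0},{"dx":-10,"dy":-0.2,"dz":1.6,"ax":0,"ay":0,"az":12,"fingers":0},{"dx":-15,"dy":-0.3,"dz":2.4,"ax":0,"ay":0,"az":18,"fingers":0},{"dx":-20,"dy":-0.4,"dz":3.2,"ax":0,"ay":0,"az":24,"fingers":0},{"dx":-25,"dy":-0.5,"dz":4,"ax":0,"ay":0,"az":28,"fingers":0},{"dx":-29,"dy":-0.6,"dz":4.6,"ax":0,"ay":0,"az":31,"fingers":0},{"dx":-31.8,"dy":-0.6,"dz":4.7,"ax":0,"ay":0,"az":32,"fingers":0},{"dx":-31.8,"dy":-0.6,"dz":4.7,"ax":0,"ay":0,"az":32,"fingers":0},{"dx":-31.8,"dy":-0.6,"dz":4.7,"ax":0,"ay":0,"az":32,"fingers":0}]'
python3 - <<'E'
from h import *
c=shot('wrist','w2'); P=cloud(c)
for z0,z1 in((4,14),(34,45)):
    m=((P[...,2]>z0)&(P[...,2]<z1)&(np.hypot(P[...,0]-580,P[...,1]-340)<60)); Q=P[m]
    if len(Q): print(len(Q),cv2.minAreaRect(Q[:,:2].astype(np.float32)),Q.mean(0),np.median(Q[:,2]))
go(580,340,33,23)
E
```

```text
time_s: 1.2
eef_pos: [579.3, 339.6, 200.8]
orientation: [-0.0, 0.551, 0.834, -0.0]
contact_force: [-0.6, 0.6, 0.5]
finger_gap: 85.6
grip_force: 0.0
2115 ((577.9302368164062, 338.75689697265625), (44.01880645751953, 84.16936492919922), 23.159255981445312) [575.70655842 343.84166769   8.81467499] 8.8314794826926
933 ((577.7280883789062, 339.2640380859375), (29.004222869873047, 29.187891006469727), 22.8190975189209) [577.3268117  340.21254809  41.46054508] 41.139191052265005
t 1.25 pos [578.7 340.2 201. ] d cm [-0.08  0.12 16.8 ] az 0.2 curyaw 23.2 tz [-0.001  0.    -1.   ] gap 85.57253180150883 F [-0.1  0.1 -1.5]
```

View pics/w2.png

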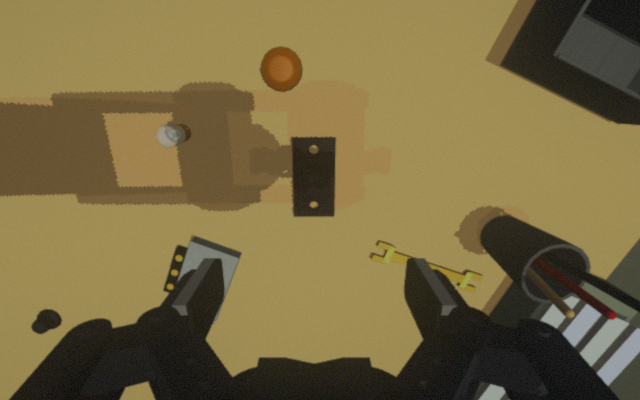

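The wrist view shows the cap at (313,176), aligned with the jaws, and the fingers' way down is clear. Descend and grip.

```bash
python3 -m handwheel '[{"dx":-0.05,"dy":0,"dz":4.5,"ax":0,"ay":0,"az":0,"fingers":0},{"dx":-0.05,"dy":0,"dz":9,"ax":0,"ay":0,"az":0,"fingers":0},{"dx":-0.05,"dy":0,"dz":12.5,"ax":0,"ay":0,"az":0,"fingers":0},{"dx":-0.05,"dy":0,"dz":15,"ax":0,"ay":0,"az":0,"fingers":0},{"dx":-0.05,"dy":0,"dz":16.6,"ax":0,"ay":0,"az":0,"fingers":0},{"dx":-0.05,"dy":0,"dz":16.6,"ax":0,"ay":0,"az":0,"fingers":0.3},{"dx":-0.05,"dy":0,"dz":16.6,"ax":0,"ay":0,"az":0,"fingers":1},{"dx":-0.05,"dy":0,"dz":16.6,"ax":0,"ay":0,"az":0,"fingers":1},{"dx":-0.05,"dy":0,"dz":16.6,"ax":0,"ay":0,"az":0,"fingers":1},{"dx":-0.05,"dy":0,"dz":16.6,"ax":0,"ay":0,"az":0,"fingers":1},{"dx":-0.05,"dy":0,"dz":16.6,"ax":0,"ay":0,"az":0,"fingers":1},{"dx":-0.05,"dy":0,"dz":16.6,"ax":0,"ay":0,"az":0,"fingers":1}]' 40
```

```text
time_s: 2.45
eef_pos: [580.9, 340.3, 37.9]
orientation: [0.001, 0.551, 0.835, 0.002]
contact_force: [-0.0, 0.9, 6.8]
finger_gap: 29.3
grip_force: 42.2
```

```bash
python3 -m handwheel '[{"dx":0,"dy":0,"dz":-1,"ax":0,"ay":0,"az":0,"fingers":1},{"dx":0,"dy":0,"dz":-4,"ax":0,"ay":0,"az":0,"fingers":1},{"dx":0,"dy":0,"dz":-8,"ax":0,"ay":0,"az":0,"fingers":1},{"dx":0,"dy":0,"dz":-12,"ax":0,"ay":0,"az":0,"fingers":1},{"dx":0,"dy":0,"dz":-16,"ax":0,"ay":0,"az":0,"fingers":1},{"dx":0,"dy":0,"dz":-16,"ax":0,"ay":0,"az":0,"fingers":1}]'; python3 -c "
from h import *
go(511,105,200,0.7)"
```

```text
time_s: 3.05
eef_pos: [582.7, 340.9, 204.4]
orientation: [0.004, 0.551, 0.835, 0.006]
contact_force: [1.5, 1.0, -0.0]
finger_gap: 29.2
grip_force: 41.4
t 3.05 pos [582.7 340.9 204.4] d cm [-18.88 -15.87   0.22] az 22.4 curyaw 23.1 tz [ 0.012  0.005 -1.   ] gap 29.204600236543445 F [ 1.5  1.  -0. ]
```

```bash
python3 -m handwheel '[{"dx":-4,"dy":-3.4,"dz":0,"ax":0,"ay":0,"az":5,"fingers":1},{"dx":-8,"dy":-6.8,"dz":0,"ax":0,"ay":0,"az":10,"fingers":1},{"dx":-12,"dy":-10.2,"dz":0,"ax":0,"ay":0,"az":15,"fingers":1},{"dx":-16,"dy":-13.5,"dz":0,"ax":0,"ay":0,"az":20,"fingers":1},{"dx":-18.6,"dy":-15.6,"dz":0,"ax":0,"ay":0,"az":22.3,"fingers":1},{"dx":-18.6,"dy":-15.6,"dz":0,"ax":0,"ay":0,"az":22.3,"fingers":1},{"dx":-18.6,"dy":-15.6,"dz":0,"ax":0,"ay":0,"az":22.3,"fingers":1},{"dx":-18.6,"dy":-15.6,"dz":0,"ax":0,"ay":0,"az":22.3,"fingers":1}]'
python3 - <<'E'
from h import *
go(511,178,100,0.7)
c=shot('wrist','w3'); P=cloud(c)
near=np.hypot(P[...,0]-511,P[...,1]-178)<75
for z0,z1 in((11,18),(21,40)):
    Q=P[(P[...,2]>z0)&(P[...,2]<z1)&near]
    if len(Q): print(len(Q),cv2.minAreaRect(Q[:,:2].astype(np.float32)),Q.mean(0).round(1))
p=pose()[0]; m=(P[...,2]>140)&(P[...,2]<200)&(np.abs(P[...,0]-p[0])<40)&(np.abs(P[...,1]-p[1])<70); Q=P[m]; print('cap',len(Q),np.percentile(Q,[1,50,99],axis=0).round(1).tolist() if len(Q) else '')
s=shot('scene','s3');P=cloud(s);m=(P[...,2]>140)&(P[...,2]<200)&(np.abs(P[...,0]-p[0])<50)&(np.abs(P[...,1]-p[1])<70);Q=P[m]
print(np.percentile(Q,[1,50,99],axis=0).round(1).tolist())
shot('side','d3')
E
```

```text
time_s: 3.85
eef_pos: [509.0, 107.8, 195.2]
orientation: [-0.0, 0.702, 0.713, 0.0]
contact_force: [0.8, 0.0, -1.5]
finger_gap: 29.4
grip_force: 41.4
t 3.85 pos [509.  107.8 195.2] d cm [7.02 0.31 9.52] az 0.2 curyaw 0.9 tz [-0.  0. -1.] gap 29.363630096358904 F [ 0.8  0.  -1.5]
5714 ((503.95159912109375, 175.0016632080078), (66.8421859741211, 95.56383514404297), 0.81388920545578) [508.8 177.6  14.8]
117 ((509.16998291015625, 175.33470153808594), (7.069908142089844, 66.52243041992188), 0.6892315745353699) [509.2 179.8  27.2]
cap 9896 [[483.5, 66.3, 160.3], [508.1, 122.0, 167.2], [533.2, 149.2, 199.6]]
[[488.3, 69.3, 156.7], [522.4, 120.0, 164.9], [537.7, 152.3, 198.4]]
```

View pics/w3.png

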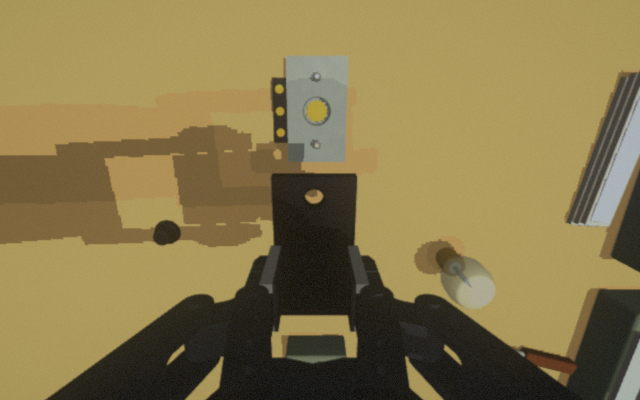

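The socket is at (316,110) with its pins at (317,76) and (317,145); the held cap's far hole is at (314,197). I'll measure pins and cap in the same picture.

```bash
python3 - <<'E'
from h import *
c=load('w3'); P=cloud(c)
near=np.hypot(P[...,0]-509,P[...,1]-176)<75
m=((P[...,2]>22)&(P[...,2]<40)&near).astype(np.uint8)
n,l,st,ce=cv2.connectedComponentsWithStats(m)
for i in range(1,n):
    if st[i,4]>5: print('pin',ce[i],st[i],P[l==i].mean(0).round(1), 'ray24', ray(c,*ce[i],26)[:2].round(1))
# socket hole (yellow disc) & pins
g=c['pixels'].astype(int)
# cap flange
fl=((P[...,2]>150)&(P[...,2]<178)).astype(np.uint8); fl[:, :260]=0; fl[:,370:]=0; fl[:160]=0
Q=P[fl>0]; print('flange z',np.median(Q[:,2]))
z=np.median(P[205:240,280:350][...,2]); print('z far part',z, 'plane', np.median(P[230:240,300:330,2]),np.median(P[208:214,280:300,2]),np.median(P[208:214,335:350,2]))
for v in (180,186,215,230,240):
    us=np.where(fl[v])[0]; print(v,us.min(),us.max(), ray(c,us.min()-.5,v,z)[:2].round(1),ray(c,us.max()+.5,v,z)[:2].round(1))
for u in (280,300,340):
    vs=np.where(fl[:,u])[0]; print('top',u,vs.min(),ray(c,u,vs.min()-.5,z)[:2].round(1))
sub=(fl==0)[185:210,298:332].astype(np.uint8); n,l,st,ce=cv2.connectedComponentsWithStats(sub)
for i in range(1,n): print('hole',ce[i]+[298,185],st[i], ray(c,*(ce[i]+[298,185]),z)[:2].round(1))
br=(g[185:210,298:332].sum(-1)>150).astype(np.uint8); n,l,st,ce=cv2.connectedComponentsWithStats(br)
for i in range(1,n): print('holeRGB',ce[i]+[298,185],st[i], ray(c,*(ce[i]+[298,185]),z)[:2].round(1))
E
```

```text
pin [316.11940299  76.        ] [312  72   9   9  67] [508.9 205.2  27.1] ray24 [508.9 205.2]
pin [315.92 144.16] [312 140   8   9  50] [509.7 145.9  27.3] ray24 [509.7 145.7]
flange z 166.27520845143846
z far part 166.51493008546004 plane 178.26199741866145 166.38140329248586 166.15593803432614
180 271 356 [485.9 146.7] [529.7 147.4]
186 271 356 [485.8 143.5] [529.9 144.2]
215 272 354 [485.9 127.7] [529.7 128.3]
230 273 354 [486.2 119.1] [530.2 119.8]
240 273 353 [486.1 113.2] [530.  113.9]
top 280 173 [490.8 150.7]
top 300 173 [500.9 150.8]
top 340 173 [521.1 151.1]
hole [298. 186.] [0 1 1 1 1] [499.9 143.8]
hole [308. 185.] [10  0  1  1  1] [505.  144.4]
hole [313.31550802 195.64705882] [  7   4  18  14 187] [507.8 138.7]
hole [318. 206.] [20 21  1  1  1] [510.4 133.1]
hole [331. 206.] [33 21  1  1  1] [517.2 133.2]
holeRGB [313.83111111 196.06666667] [  6   4  20  15 225] [508.1 138.5]
```

```bash
python3 -m handwheel '[{"dx":-0.5,"dy":0,"dz":4,"ax":0,"ay":0,"az":0,"fingers":1},{"dx":-1.5,"dy":0,"dz":8,"ax":0,"ay":0,"az":0,"fingers":1},{"dx":-2,"dy":0,"dz":11,"ax":0,"ay":0,"az":0,"fingers":1},{"dx":-2,"dy":0,"dz":11.5,"ax":0,"ay":0,"az":0,"fingers":1},{"dx":-2,"dy":0,"dz":11.5,"ax":0,"ay":0,"az":0,"fingers":1},{"dx":-2,"dy":0,"dz":11.5,"ax":0,"ay":0,"az":0,"fingers":1}]'
cat > m.py <<'E'
from h import *
import sys
go(509.3,175.5,100,0.7)
c=shot('wrist',sys.argv[1]); P=cloud(c)
near=np.hypot(P[...,0]-509,P[...,1]-176)<75
m=((P[...,2]>22)&(P[...,2]<34)&near).astype(np.uint8)
n,l,st,ce=cv2.connectedComponentsWithStats(m)
for i in range(1,n):
    if st[i,4]>15: print('pin',ce[i],st[i],P[l==i].mean(0).round(1), 'ray26', ray(c,*ce[i],26)[:2].round(1))
p=pose()[0]; zc=p[2]-28.7
fl=((abs(P[...,2]-zc)<5)&(abs(P[...,0]-p[0])<40)&(abs(P[...,1]-p[1])<60)).astype(np.uint8)
z=np.median(P[fl>0][:,2]); print('zfl',z)
vs,us=np.where(fl); v0=vs.min()
for v in (v0+8,v0+40,v0+60):
    us=np.where(fl[v])[0]; a,b=ray(c,us.min()-.5,v,z)[:2],ray(c,us.max()+.5,v,z)[:2]; print(v,us.min(),us.max(),a.round(1),b.round(1),'mid',(a+b).round(1)/2)
vs,us=np.where(fl)
for u in (295,305,335,345):
    w=np.where(fl[:,u])[0]; print('top',u,w.min(),ray(c,u,w.min()-.5,z)[:2].round(1))
g=c['pixels'].astype(int).sum(-1)
br=((g>170)[v0+5:v0+45,290:345]).astype(np.uint8); n,l,st,ce=cv2.connectedComponentsWithStats(br)
for i in range(1,n):
    if st[i,4]>60: print('hole',ce[i]+[290,v0+5],st[i],ray(c,*(ce[i]+[290,v0+5]),z)[:2].round(1))
E
python3 m.py w4
```

```text
time_s: 4.6
eef_pos: [510.9, 87.8, 82.3]
orientation: [0.001, 0.702, 0.713, 0.001]
contact_force: [0.3, 0.4, -0.0]
finger_gap: 28.8
grip_force: 41.3
t 4.6 pos [510.9  87.8  82.3] d cm [ 8.77 -0.01 -1.77] az 0.2 curyaw 0.9 tz [ 0.003  0.    -1.   ] gap 28.838842499567892 F [ 0.3  0.4 -0. ]
pin [314.45192308  20.36057692] [308  12  14  18 208] [509.2 204.7  27. ] ray26 [509.2 205. ]
pin [314.45038168 136.90839695] [308 131  13  13 131] [510.1 145.7  27.4] ray26 [510.1 145.5]
zfl 53.38877226563025
182 271 356 [487.8 125.6] [531.8 126.3] mid [509.8  125.95]
214 272 354 [487.9 108.2] [531.7 108.8] mid [509.8 108.5]
234 273 354 [488.1  96.7] [532.3  97.3] mid [510.2  97. ]
top 295 175 [500.3 129.7]
top 305 175 [505.4 129.8]
top 335 174 [520.6 130.5]
top 345 175 [525.7 130.1]
hole [313.62376238 195.97029703] [ 15  10  18  15 202] [510.  118.5]
```

View pics/w4.png

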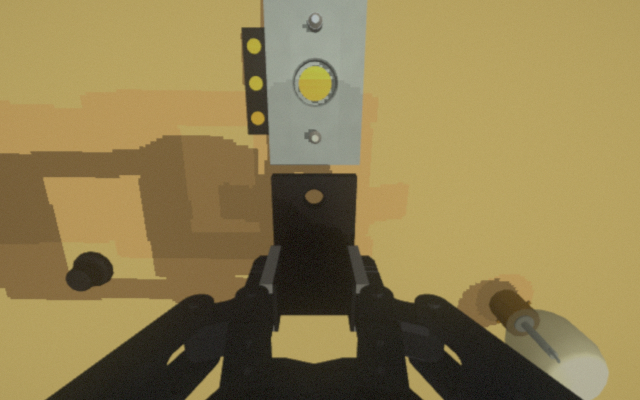

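The close view shows pins at (314,20) and (314,137), cap hole at (314,196). The shift needed is about 87.0 mm along tool x and 0.8 mm along tool y.

```bash
python3 -m handwheel '[{"dx":3,"dy":0,"dz":0,"ax":0,"ay":0,"az":0,"fingers":1},{"dx":6,"dy":0.05,"dz":0,"ax":0,"ay":0,"az":0,"fingers":1},{"dx":8,"dy":0.08,"dz":0,"ax":0,"ay":0,"az":0,"fingers":1},{"dx":8.7,"dy":0.08,"dz":0,"ax":0,"ay":0,"az":0,"fingers":1},{"dx":8.7,"dy":0.08,"dz":0.5,"ax":0,"ay":0,"az":0,"fingers":1},{"dx":8.7,"dy":0.08,"dz":1.3,"ax":0,"ay":0,"az":0,"fingers":1},{"dx":8.7,"dy":0.08,"dz":1.6,"ax":0,"ay":0,"az":0,"fingers":1},{"dx":8.7,"dy":0.08,"dz":1.6,"ax":0,"ay":0,"az":0,"fingers":1},{"dx":8.7,"dy":0.08,"dz":1.6,"ax":0,"ay":0,"az":0,"fingers":1}]'; python3 - <<'E'
from h import *
go(510.4,174.8,52,0.9)
for n in('scene','side'):
    c=shot(n,n+'5')
a=load('scene5')['pixels'][170:230,350:430]; b=load('side5')['pixels'][230:320,310:400]
cv2.imwrite('pics/c5.png',np.clip(np.hstack([cv2.resize(a,(400,300)),cv2.resize(b,(300,300))])[:,:,::-1].astype(float)*1.6,0,255).astype(np.uint8))
E
```

```text
time_s: 5.55
eef_pos: [508.9, 173.8, 64.1]
orientation: [-0.0, 0.702, 0.712, 0.0]
contact_force: [0.4, 1.4, -1.8]
finger_gap: 28.8
grip_force: 41.3
t 5.55 pos [508.9 173.8  64.1] d cm [0.1  0.15 1.21] az -0.1 curyaw 0.8 tz [-0.  0. -1.] gap 28.77508031888104 F [ 0.4  1.4 -1.8]
```

View pics/c5.png

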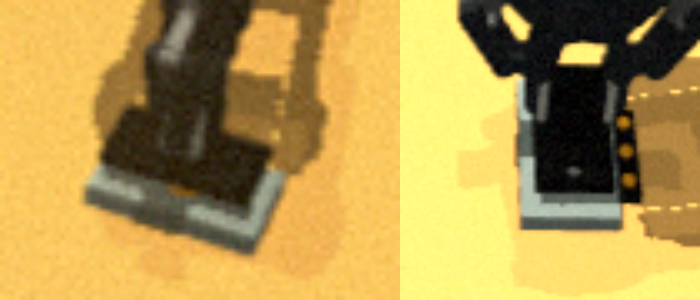

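The cap hovers over the socket, roughly centred. I'll check the cap's position with the wrist camera before lowering.

```bash
python3 m.py w6; python3 -c "
from h import *
for i in range(4):
    robot.camera('wrist'); p=pose(); print(p[0].round(1),p[1].apply([0,0,1]).round(4))
c=load('w6'); P=cloud(c)
m=(abs(P[...,2]-14)<3)&(abs(P[...,0]-509)<60)&(abs(P[...,1]-175)<70); Q=P[m]; print(len(Q),np.percentile(Q,[.5,99.5],axis=0).round(1))
"
```

```text
t 5.65 pos [508.9 173.8  64.3] d cm [ 0.17  0.04 -3.57] az 0.1 curyaw 0.8 tz [-0. -0. -1.] gap 29.169863733626467 F [ 1.   1.3 -0.2]
pin [313.71487603 173.97933884] [271 173  86   4 242] [507.8 215.1  30.9] ray26 [507.8 213.9]
pin [315.1        192.01666667] [310 189  12   7  60] [508.7 204.4  27.9] ray26 [508.7 203.8]
pin [313.69620253 202.65822785] [304 196  20  11  79] [508.  199.3  30.8] ray26 [508.  197.7]
zfl 35.30005342214196
182 271 356 [485.8 211.6] [529.7 212.2] mid [507.75 211.95]
214 272 354 [485.8 194.2] [529.6 194.8] mid [507.7  194.45]
234 273 354 [486.  182.6] [530.2 183.3] mid [508.1  182.95]
top 295 174 [498.3 216.2]
top 305 174 [503.4 216.3]
top 335 174 [518.6 216.5]
top 345 175 [523.7 216.1]
hole [313.5990099 195.5990099] [ 15  10  18  15 202] [507.9 204.6]
[508.8 173.9  64.3] [-1.e-04 -4.e-04 -1.e+00]
[508.8 173.9  64.3] [-1.e-04 -4.e-04 -1.e+00]
[508.8 173.9  64.3] [-2.e-04 -4.e-04 -1.e+00]
[508.8 174.   64.3] [-2.e-04 -4.e-04 -1.e+00]
3064 [[471.9 163.9  11. ]
 [537.3 223.7  16.4]]
```

```bash
python3 -c "
from h import *
c=load('w6'); a=c['pixels'][165:225,265:365]
cv2.imwrite('pics/c6.png',np.clip(cv2.resize(a,None,fx=7,fy=7,interpolation=cv2.INTER_NEAREST)[:,:,::-1].astype(float)*1.8,0,255).astype(np.uint8))
P=cloud(c)
print(P[186:206,313:318,2].round(0).astype(int).tolist())
"
```

```text
[[35, 35, 35, 36, 35], [34, 35, 36, 35, 34], [35, 35, 35, 36, 35], [30, 28, 29, 34, 35], [28, 29, 30, 28, 30], [29, 30, 29, 28, 30], [29, 30, 29, 28, 30], [28, 29, 30, 29, 30], [27, 28, 30, 29, 28], [15, 25, 24, 27, 25], [15, 15, 16, 14, 15], [16, 15, 15, 15, 15], [14, 16, 15, 16, 16], [14, 14, 15, 14, 15], [14, 15, 15, 15, 15], [15, 15, 15, 15, 14], [15, 15, 16, 15, 28], [27, 28, 28, 28, 28], [30, 30, 30, 30, 32], [31, 32, 31, 32, 33]]
```

View pics/c6.png

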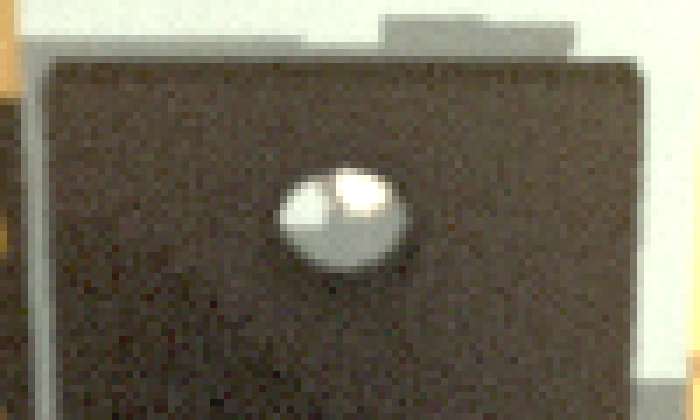

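The hole at (314,196) shows the pin tip off-centre towards the upper right, so the cap needs about +0.9 mm in x and y. Correct and lower in small steps.

```bash
python3 -m handwheel '[{"dx":0.09,"dy":0.09,"dz":0,"ax":0,"ay":0,"az":0,"fingers":1},{"dx":0.09,"dy":0.09,"dz":0.2,"ax":0,"ay":0,"az":0,"fingers":1},{"dx":0.09,"dy":0.09,"dz":0.4,"ax":0,"ay":0,"az":0,"fingers":1},{"dx":0.09,"dy":0.09,"dz":0.6,"ax":0,"ay":0,"az":0,"fingers":1},{"dx":0.09,"dy":0.09,"dz":0.6,"ax":0,"ay":0,"az":0,"fingers":1},{"dx":0.09,"dy":0.09,"dz":0.6,"ax":0,"ay":0,"az":0,"fingers":1}]'; python3 m.py w7 | grep -E "zfl|pos|mid|top"
```

```text
time_s: 6.5
eef_pos: [509.6, 175.1, 58.1]
orientation: [-0.0, 0.702, 0.712, -0.0]
contact_force: [0.2, 0.7, -0.3]
finger_gap: 29.4
grip_force: 41.3
t 6.5 pos [509.6 175.1  58.1] d cm [ 0.04 -0.03 -4.19] az 0.1 curyaw 0.8 tz [-0.  0. -1.] gap 29.379949959254663 F [ 0.2  0.7 -0.3]
zfl 29.122683596235674
182 271 356 [486.4 213. ] [530.4 213.6] mid [508.4  213.25]
214 272 354 [486.5 195.5] [530.3 196.1] mid [508.4 195.8]
234 273 354 [486.7 184. ] [530.9 184.6] mid [508.8 184.3]
top 295 174 [499.  217.6]
top 305 174 [504.1 217.7]
top 335 174 [519.3 217.9]
top 345 175 [524.4 217.4]
```

Underside is at about 21 mm with no contact force, so the pins are entering. Continue down.

```bash
python3 -m handwheel '[{"dx":0,"dy":0,"dz":0.2,"ax":0,"ay":0,"az":0,"fingers":1},{"dx":0,"dy":0,"dz":0.4,"ax":0,"ay":0,"az":0,"fingers":1},{"dx":0,"dy":0,"dz":0.6,"ax":0,"ay":0,"az":0,"fingers":1},{"dx":0,"dy":0,"dz":0.75,"ax":0,"ay":0,"az":0,"fingers":1},{"dx":0,"dy":0,"dz":0.75,"ax":0,"ay":0,"az":0,"fingers":1}]'; python3 m.py w8 | grep -E "zfl|pos|mid|top"
```

```text
time_s: 7.05
eef_pos: [509.8, 175.1, 51.9]
orientation: [-0.0, 0.702, 0.712, -0.0]
contact_force: [-4.7, -1.1, 6.3]
finger_gap: 29.1
grip_force: 42.4
t 7.05 pos [509.8 175.1  51.9] d cm [ 0.04 -0.06 -4.81] az 0.1 curyaw 0.8 tz [-0.001 -0.    -1.   ] gap 29.104081965976388 F [-4.7 -1.1  6.3]
zfl 22.94831200032567
182 271 356 [486.7 212.9] [530.6 213.6] mid [508.65 213.25]
214 272 354 [486.7 195.5] [530.5 196.1] mid [508.6 195.8]
234 273 354 [486.9 184. ] [531.1 184.6] mid [509.  184.3]
top 295 174 [499.2 217.6]
top 305 174 [504.3 217.6]
top 335 174 [519.5 217.9]
top 345 174 [524.5 217.9]
```

Seated (flange top ≈ 22 mm after the known 0.8 mm bias, 6 N contact). Release, lift and check; also measure the tin and tester from the old views again later with the wrist.

```bash
python3 -m handwheel '[{"dx":0,"dy":0,"dz":0.75,"ax":0,"ay":0,"az":0,"fingers":0.6},{"dx":0,"dy":0,"dz":0.6,"ax":0,"ay":0,"az":0,"fingers":0},{"dx":0,"dy":0,"dz":0.6,"ax":0,"ay":0,"az":0,"fingers":0},{"dx":0,"dy":0,"dz":0.6,"ax":0,"ay":0,"az":0,"fingers":0},{"dx":0,"dy":0,"dz":0.6,"ax":0,"ay":0,"az":0,"fingers":0},{"dx":0,"dy":0,"dz":-3,"ax":0,"ay":0,"az":0,"fingers":0},{"dx":0,"dy":0,"dz":-8,"ax":0,"ay":0,"az":0,"fingers":0},{"dx":0,"dy":0,"dz":-13,"ax":0,"ay":0,"az":0,"fingers":0},{"dx":0,"dy":0,"dz":-18,"ax":0,"ay":0,"az":0,"fingers":0},{"dx":0,"dy":0,"dz":-20,"ax":0,"ay":0,"az":0,"fingers":0},{"dx":0,"dy":0,"dz":-20,"ax":0,"ay":0,"az":0,"fingers":0},{"dx":0,"dy":0,"dz":-20,"ax":0,"ay":0,"az":0,"fingers":0}]'; python3 - <<'E'
from h import *
c=shot('wrist','w9'); P=cloud(c)
near=np.hypot(P[...,0]-509,P[...,1]-176)<60
for z0,z1 in((19,28),(46,60)):
    Q=P[(P[...,2]>z0)&(P[...,2]<z1)&near]; A=np.c_[Q[:,:2],np.ones(len(Q))]; f=np.linalg.lstsq(A,Q[:,2],rcond=None)[0]
    print(len(Q),cv2.minAreaRect(Q[:,:2].astype(np.float32)),np.median(Q[:,2]),'tilt',f[:2].round(3))
go(441,-315,200,0)
E
```

```text
time_s: 8.3
eef_pos: [509.6, 175.0, 250.4]
orientation: [-0.0, 0.702, 0.712, -0.0]
contact_force: [-1.0, 0.1, -0.6]
finger_gap: 85.4
grip_force: 0.0
1796 ((508.94085693359375, 174.1214141845703), (43.958152770996094, 84.11412811279297), 0.8401162028312683) 22.875323373748586 tilt [-0.003  0.001]
812 ((508.97418212890625, 174.7898712158203), (30.032739639282227, 29.70960235595703), 0.8853557109832764) 55.03454716895706 tilt [ 0.005 -0.063]
t 8.35 pos [508.9 174.9 248.9] d cm [-48.88  -7.49   4.93] az 0.8 curyaw 0.8 tz [-0.003 -0.001 -1.   ] gap 85.43871419513319 F [-0.1  0.3 -0.3]
```

The cap is seated flat (tilt < 0.005, centred within 1 mm). Next the tin, looking from above first.

```bash
python3 -m handwheel '[{"dx":-4,"dy":-0.6,"dz":0.4,"ax":0,"ay":0,"az":0,"fingers":0},{"dx":-9,"dy":-1.2,"dz":0.9,"ax":0,"ay":0,"az":0,"fingers":0},{"dx":-14,"dy":-1.9,"dz":1.4,"ax":0,"ay":0,"az":1,"fingers":0},{"dx":-19,"dy":-2.6,"dz":1.9,"ax":0,"ay":0,"az":1,"fingers":0},{"dx":-24,"dy":-3.3,"dz":2.4,"ax":0,"ay":0,"az":1,"fingers":0},{"dx":-29,"dy":-4,"dz":2.9,"ax":0,"ay":0,"az":2,"fingers":0},{"dx":-34,"dy":-4.7,"dz":3.4,"ax":0,"ay":0,"az":2,"fingers":0},{"dx":-39,"dy":-5.4,"dz":4,"ax":0,"ay":0,"az":2.8,"fingers":0},{"dx":-44,"dy":-6.5,"dz":4.5,"ax":0,"ay":0,"az":2.8,"fingers":0},{"dx":-48,"dy":-7.4,"dz":4.9,"ax":0,"ay":0,"az":2.8,"fingers":0},{"dx":-48.9,"dy":-7.5,"dz":4.9,"ax":0,"ay":0,"az":2.8,"fingers":0},{"dx":-48.9,"dy":-7.5,"dz":4.9,"ax":0,"ay":0,"az":2.8,"fingers":0}]'; python3 -m handwheel '[{"dx":0,"dy":0,"dz":0,"ax":0,"ay":0,"az":0,"fingers":0},{"dx":0,"dy":0,"dz":0,"ax":0,"ay":0,"az":0,"fingers":0},{"dx":0,"dy":0,"dz":0,"ax":0,"ay":0,"az":0,"fingers":0}]'; python3 - <<'E'
from h import *
c=shot('wrist','w10'); P=cloud(c)
for (x,y,r,z0,z1) in((441,-315,65,20,32),(441,-315,65,1.5,32),(515,-128,80,31,41),(578,-315,40,8,80)):
    Q=P[(P[...,2]>z0)&(P[...,2]<z1)&(np.hypot(P[...,0]-x,P[...,1]-y)<r)]
    if len(Q): print(len(Q),cv2.minAreaRect(Q[:,:2].astype(np.float32)),Q.mean(0).round(1))
go(441,-315,18,-2)
E
```

```text
time_s: 9.55
eef_pos: [440.5, -315.3, 199.0]
orientation: [-0.003, 0.72, 0.694, 0.0]
contact_force: [1.2, 0.9, 0.9]
finger_gap: 85.3
grip_force: 0.0
time_s: 9.85
eef_pos: [442.4, -313.6, 201.8]
orientation: [-0.0, 0.718, 0.696, 0.0]
contact_force: [0.4, 0.8, 1.2]
finger_gap: 85.4
grip_force: 0.0
1031 ((440.12786865234375, -318.16162109375), (84.17623901367188, 59.95878601074219), 88.1297607421875) [ 440.6 -318.4   25.9]
6316 ((440.5233459472656, -315.07904052734375), (128.42062377929688, 129.14056396484375), 1.4995498657226562) [ 439.7 -316.4    7.9]
1421 ((514.451416015625, -167.28802490234375), (13.262608528137207, 70.37189483642578), 87.79736328125) [ 512.2 -166.9   36.2]
1174 ((578.7739868164062, -320.8851013183594), (26.183313369750977, 25.057239532470703), 84.78401947021484) [ 574.7 -317.9   50.1]
t 9.9 pos [ 442.4 -313.8  201.9] d cm [-0.12 -0.14 18.39] az 0.2 curyaw -1.8 tz [ 0. -0. -1.] gap 85.53911369387892 F [-0.4 -0.7 -0.2]
```

View pics/w10.png

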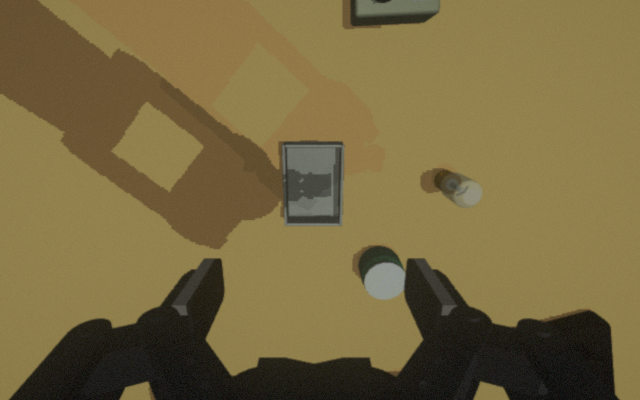

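The tin is at (313,184) with clear room for the fingers; the white pot at (382,270) is out of the way. Grasp across the 60 mm side.

```bash
python3 -m handwheel '[{"dx":-0.37,"dy":-0.14,"dz":4.5,"ax":0,"ay":0,"az":0,"fingers":0},{"dx":-0.37,"dy":-0.14,"dz":9,"ax":0,"ay":0,"az":0,"fingers":0},{"dx":-0.37,"dy":-0.14,"dz":13.5,"ax":0,"ay":0,"az":0,"fingers":0},{"dx":-0.37,"dy":-0.14,"dz":16.5,"ax":0,"ay":0,"az":0,"fingers":0},{"dx":-0.37,"dy":-0.14,"dz":18.2,"ax":0,"ay":0,"az":0,"fingers":0},{"dx":-0.37,"dy":-0.14,"dz":18.2,"ax":0,"ay":0,"az":0,"fingers":0},{"dx":-0.37,"dy":-0.14,"dz":18.2,"ax":0,"ay":0,"az":0,"fingers":0.15},{"dx":-0.37,"dy":-0.14,"dz":18.2,"ax":0,"ay":0,"az":0,"fingers":1},{"dx":-0.37,"dy":-0.14,"dz":18.2,"ax":0,"ay":0,"az":0,"fingers":1},{"dx":-0.37,"dy":-0.14,"dz":18.2,"ax":0,"ay":0,"az":0,"fingers":1},{"dx":-0.37,"dy":-0.14,"dz":18.2,"ax":0,"ay":0,"az":0,"fingers":1}]' 40; python3 -m handwheel '[{"dx":0,"dy":0,"dz":-0.5,"ax":0,"ay":0,"az":0,"fingers":1},{"dx":0,"dy":0,"dz":-3,"ax":0,"ay":0,"az":0,"fingers":1},{"dx":0,"dy":0,"dz":-7,"ax":0,"ay":0,"az":0,"fingers":1},{"dx":0,"dy":0,"dz":-11,"ax":0,"ay":0,"az":0,"fingers":1},{"dx":0,"dy":0,"dz":-14,"ax":0,"ay":0,"az":0,"fingers":1},{"dx":0,"dy":0,"dz":-14,"ax":0,"ay":0,"az":0,"fingers":1}]'; python3 -c "
from h import *
go(512,24,160,0)"
```

```text
time_s: 11.0
eef_pos: [441.8, -319.7, 22.1]
orientation: [0.002, 0.719, 0.695, 0.0]
contact_force: [0.2, 1.4, 6.9]
finger_gap: 59.0
grip_force: 46.1
time_s: 11.6
eef_pos: [442.6, -320.7, 165.7]
orientation: [0.005, 0.719, 0.695, 0.0]
contact_force: [-0.1, 0.3, -1.2]
finger_gap: 58.7
grip_force: 45.3
t 11.6 pos [ 442.6 -320.7  165.7] d cm [34.7   5.75  0.37] az -2.0 curyaw -2.0 tz [ 0.007 -0.007 -1.   ] gap 58.67032335496925 F [-0.1  0.3 -1.2]
```

```bash
python3 -m handwheel '[{"dx":4,"dy":0.7,"dz":0,"ax":0,"ay":0,"az":0,"fingers":1},{"dx":8,"dy":1.4,"dz":0,"ax":0,"ay":0,"az":0,"fingers":1},{"dx":12,"dy":2,"dz":0,"ax":0,"ay":0,"az":0,"fingers":1},{"dx":16,"dy":2.7,"dz":0,"ax":0,"ay":0,"az":0,"fingers":1},{"dx":20,"dy":3.4,"dz":0,"ax":0,"ay":0,"az":0,"fingers":1},{"dx":24,"dy":4,"dz":0,"ax":0,"ay":0,"az":-2,"fingers":1},{"dx":28,"dy":4.7,"dz":0,"ax":0,"ay":0,"az":-2,"fingers":1},{"dx":32,"dy":5.4,"dz":0,"ax":0,"ay":0,"az":-2,"fingers":1},{"dx":34.6,"dy":5.8,"dz":0,"ax":0,"ay":0,"az":-2,"fingers":1},{"dx":34.6,"dy":5.8,"dz":0,"ax":0,"ay":0,"az":-2,"fingers":1},{"dx":34.6,"dy":5.8,"dz":0,"ax":0,"ay":0,"az":-2,"fingers":1},{"dx":34.6,"dy":5.8,"dz":0,"ax":0,"ay":0,"az":-2,"fingers":1}]'; python3 -c "
from h import *
robot.camera('scene'); robot.camera('scene')
go(512.3,24,22,0)"
```

```text
time_s: 12.8
eef_pos: [509.5, 24.5, 158.7]
orientation: [-0.001, 0.707, 0.707, -0.001]
contact_force: [-0.4, 0.3, -0.9]
finger_gap: 59.0
grip_force: 45.2
t 12.9 pos [509.8  24.3 159.3] d cm [-0.02  0.26 13.73] az -0.0 curyaw -0.0 tz [-0.001 -0.    -1.   ] gap 59.19560194513525 F [ 0.3 -0.6 -1.8]
```

```bash
python3 -m handwheel '[{"dx":0,"dy":0.25,"dz":4,"ax":0,"ay":0,"az":0,"fingers":1},{"dx":0,"dy":0.25,"dz":8,"ax":0,"ay":0,"az":0,"fingers":1},{"dx":0,"dy":0.25,"dz":11,"ax":0,"ay":0,"az":0,"fingers":1},{"dx":0,"dy":0.25,"dz":12.8,"ax":0,"ay":0,"az":0,"fingers":1},{"dx":0,"dy":0.25,"dz":13.3,"ax":0,"ay":0,"az":0,"fingers":1},{"dx":0,"dy":0.25,"dz":13.3,"ax":0,"ay":0,"az":0,"fingers":1},{"dx":0,"dy":0.25,"dz":13.3,"ax":0,"ay":0,"az":0,"fingers":1}]'; python3 -c "
from h import *
robot.camera('scene')
go(512.3,24,22,0)"
```

```text
time_s: 13.6
eef_pos: [513.8, 24.7, 28.2]
orientation: [0.001, 0.707, 0.707, 0.001]
contact_force: [-0.3, 0.4, -1.2]
finger_gap: 59.1
grip_force: 45.1
t 13.65 pos [514.1  24.8  28.5] d cm [-0.08 -0.18  0.65] az 0.0 curyaw 0.0 tz [ 0.003 -0.    -1.   ] gap 59.01068018697387 F [ 0.  -0.3 -1.7]
```

```bash
python3 -m handwheel '[{"dx":0,"dy":0,"dz":0.2,"ax":0,"ay":0,"az":0,"fingers":1},{"dx":0,"dy":0,"dz":0.4,"ax":0,"ay":0,"az":0,"fingers":1},{"dx":0,"dy":0,"dz":0.55,"ax":0,"ay":0,"az":0,"fingers":1},{"dx":0,"dy":0,"dz":0.55,"ax":0,"ay":0,"az":0,"fingers":1},{"dx":0,"dy":0,"dz":0.55,"ax":0,"ay":0,"az":0,"fingers":1}]'
```

```text
time_s: 14.15
eef_pos: [513.1, 25.3, 22.1]
orientation: [0.0, 0.707, 0.707, 0.0]
contact_force: [-3.2, 1.5, 6.2]
finger_gap: 58.9
grip_force: 46.0
```

```bash
python3 -m handwheel '[{"dx":0,"dy":0,"dz":0,"ax":0,"ay":0,"az":0,"fingers":0.2},{"dx":0,"dy":0,"dz":-0.1,"ax":0,"ay":0,"az":0,"fingers":0},{"dx":0,"dy":0,"dz":-0.1,"ax":0,"ay":0,"az":0,"fingers":0},{"dx":0,"dy":0,"dz":-0.1,"ax":0,"ay":0,"az":0,"fingers":0},{"dx":0,"dy":0,"dz":-2,"ax":0,"ay":0,"az":0,"fingers":0},{"dx":0,"dy":0,"dz":-6,"ax":0,"ay":0,"az":0,"fingers":0},{"dx":0,"dy":0,"dz":-10,"ax":0,"ay":0,"az":0,"fingers":0},{"dx":0,"dy":0,"dz":-14,"ax":0,"ay":0,"az":0,"fingers":0},{"dx":0,"dy":0,"dz":-18,"ax":0,"ay":0,"az":0,"fingers":0},{"dx":0,"dy":0,"dz":-18,"ax":0,"ay":0,"az":0,"fingers":0},{"dx":0,"dy":0,"dz":-18,"ax":0,"ay":0,"az":0,"fingers":0}]'; python3 - <<'E'
from h import *
c=shot('wrist','w11'); P=cloud(c)
Q=P[(P[...,2]>20)&(P[...,2]<32)&(np.hypot(P[...,0]-512,P[...,1]-24)<65)]
print(len(Q),cv2.minAreaRect(Q[:,:2].astype(np.float32)),np.median(Q[:,2]))
go(580,-317,200,0)
E
```

```text
time_s: 15.25
eef_pos: [513.4, 25.2, 202.6]
orientation: [0.001, 0.707, 0.707, 0.001]
contact_force: [0.1, 0.4, -0.8]
finger_gap: 85.5
grip_force: 0.0
1051 ((512.1240844726562, 26.566146850585938), (84.04672241210938, 60.001007080078125), 89.97235870361328) 26.453409501502563
t 15.3 pos [512.4  25.2 200.7] d cm [-34.23   6.74   0.07] az 0.0 curyaw 0.0 tz [-0.001  0.    -1.   ] gap 85.1667755295269 F [ 0.   0.2 -0.8]
```

```bash
python3 -m handwheel '[{"dx":-4,"dy":0.8,"dz":0,"ax":0,"ay":0,"az":0,"fingers":0},{"dx":-8,"dy":1.6,"dz":0,"ax":0,"ay":0,"az":0,"fingers":0},{"dx":-12,"dy":2.4,"dz":0,"ax":0,"ay":0,"az":0,"fingers":0},{"dx":-16,"dy":3.2,"dz":0,"ax":0,"ay":0,"az":0,"fingers":0},{"dx":-20,"dy":4,"dz":0,"ax":0,"ay":0,"az":0,"fingers":0},{"dx":-24,"dy":4.8,"dz":0,"ax":0,"ay":0,"az":0,"fingers":0},{"dx":-28,"dy":5.6,"dz":0,"ax":0,"ay":0,"az":0,"fingers":0},{"dx":-32,"dy":6.4,"dz":0,"ax":0,"ay":0,"az":0,"fingers":0},{"dx":-34.2,"dy":6.7,"dz":0,"ax":0,"ay":0,"az":0,"fingers":0},{"dx":-34.2,"dy":6.7,"dz":0,"ax":0,"ay":0,"az":0,"fingers":0},{"dx":-34.2,"dy":6.7,"dz":0,"ax":0,"ay":0,"az":0,"fingers":0},{"dx":-34.2,"dy":6.7,"dz":0,"ax":0,"ay":0,"az":0,"fingers":0}]'; cat > b.py <<'E'
from h import *
import sys
x,y,zl,zh,R_,name=*map(float,sys.argv[1:6]),sys.argv[6]
robot.camera('wrist'); c=shot('wrist',name); P=cloud(c); go(x,y,200)
near=np.hypot(P[...,0]-x,P[...,1]-y)<60
m=near&(P[...,2]>zl)&(P[...,2]<zh); Q=P[m]
# circle fit on the upright glass, known radius
from scipy.optimize import least_squares
cam=c['world_from_camera'][:3,3]
f=least_squares(lambda q:np.hypot(Q[:,0]-q[0],Q[:,1]-q[1])-R_,[x,y],loss='soft_l1'); print(len(Q),'fit',f.x.round(1),'rms',np.sqrt(np.mean(f.fun**2)).round(2),'zmax',P[near][:,2].max().round(1))
# top centroid
zt=np.percentile(P[near&(P[...,2]>zl)][:,2],99); T=P[near&(P[...,2]>zt-4)]; print('top',T.mean(0).round(1),len(T))
E
python3 b.py 580 -317 26 54 13.5 w12
```

```text
time_s: 16.5
eef_pos: [579.4, -315.3, 199.8]
orientation: [-0.001, 0.707, 0.708, -0.0]
contact_force: [0.3, 0.5, -0.2]
finger_gap: 85.7
grip_force: 0.0
t 16.6 pos [ 579.8 -315.3  200.7] d cm [-0.17  0.02  0.07] az None curyaw 0.1 tz [-0.001  0.001 -1.   ] gap 85.13024741459361 F [ 0.1 -0.5  0.3]
183 fit [ 580.  -321.7] rms 0.21 zmax 278.8
top [ 578.9 -297.9  274.3] 2223
```

View pics/w12.png

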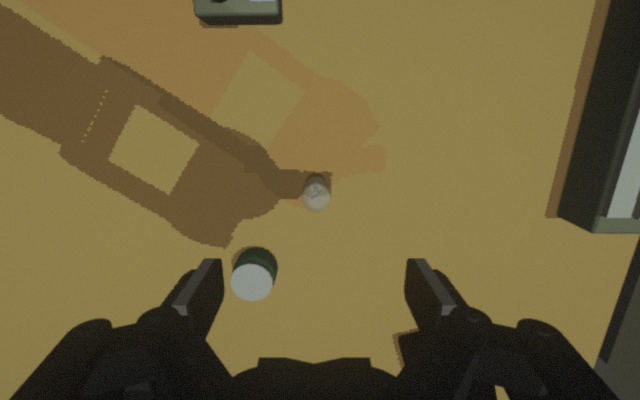

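The medium bulb is at (317,192) and the white pot (254,272) is clear of the fingers. Grip the glass high enough that the fingers stay above the tin's walls.

```bash
python3 -m handwheel '[{"dx":-0.59,"dy":0.05,"dz":4,"ax":0,"ay":0,"az":0,"fingers":0},{"dx":-0.59,"dy":0.05,"dz":8,"ax":0,"ay":0,"az":0,"fingers":0},{"dx":-0.59,"dy":0.05,"dz":12,"ax":0,"ay":0,"az":0,"fingers":0},{"dx":-0.59,"dy":0.05,"dz":14.5,"ax":0,"ay":0,"az":0,"fingers":0},{"dx":-0.59,"dy":0.05,"dz":15.5,"ax":0,"ay":0,"az":0,"fingers":0},{"dx":-0.59,"dy":0.05,"dz":15.5,"ax":0,"ay":0,"az":0,"fingers":0.3},{"dx":-0.59,"dy":0.05,"dz":15.5,"ax":0,"ay":0,"az":0,"fingers":0.55},{"dx":-0.59,"dy":0.05,"dz":15.5,"ax":0,"ay":0,"az":0,"fingers":0.6},{"dx":-0.59,"dy":0.05,"dz":15.5,"ax":0,"ay":0,"az":0,"fingers":0.7},{"dx":-0.59,"dy":0.05,"dz":15.5,"ax":0,"ay":0,"az":0,"fingers":0.8},{"dx":-0.59,"dy":0.05,"dz":15.5,"ax":0,"ay":0,"az":0,"fingers":1},{"dx":-0.59,"dy":0.05,"dz":15.5,"ax":0,"ay":0,"az":0,"fingers":1}]' 20; python3 -c "
from h import *
robot.camera('side'); go(580,-321,160)"
```

```text
time_s: 17.8
eef_pos: [581.5, -323.5, 48.5]
orientation: [0.002, 0.707, 0.707, 0.0]
contact_force: [-0.7, 1.1, 5.3]
finger_gap: 26.1
grip_force: 20.9
t 17.85 pos [ 581.5 -323.5   48.5] d cm [  0.23  -0.13 -11.15] az None curyaw 0.0 tz [ 0.003 -0.002 -1.   ] gap 26.151127744973977 F [-0.2  0.5  6.7]
```

Gripped (gap 26 mm). Lift and carry to the tin.

```bash
python3 -m handwheel '[{"dx":0,"dy":0,"dz":-1,"ax":0,"ay":0,"az":0,"fingers":1},{"dx":0,"dy":0,"dz":-4,"ax":0,"ay":0,"az":0,"fingers":1},{"dx":0,"dy":0,"dz":-8,"ax":0,"ay":0,"az":0,"fingers":1},{"dx":0,"dy":0,"dz":-11,"ax":0,"ay":0,"az":0,"fingers":1},{"dx":0,"dy":0,"dz":-12,"ax":0,"ay":0,"az":0,"fingers":1},{"dx":0,"dy":0,"dz":-12,"ax":0,"ay":0,"az":0,"fingers":1}]'; python3 -c "
from h import *
robot.camera('side');robot.camera('side'); go(512.5,26,165)"
```

```text
time_s: 18.45
eef_pos: [581.2, -323.3, 168.5]
orientation: [0.002, 0.707, 0.707, 0.0]
contact_force: [-0.2, -0.1, -0.1]
finger_gap: 26.0
grip_force: 20.4
t 18.55 pos [ 579.6 -322.1  164.4] d cm [ 3.481e+01 -6.680e+00  1.000e-02] az None curyaw 0.0 tz [-0.002  0.002 -1.   ] gap 26.541312467250318 F [-0.3  0.4 -0.6]
```

```bash
python3 -m handwheel '[{"dx":3,"dy":-0.6,"dz":0,"ax":0,"ay":0,"az":0,"fingers":1},{"dx":7,"dy":-1.4,"dz":0,"ax":0,"ay":0,"az":0,"fingers":1},{"dx":11,"dy":-2.2,"dz":0,"ax":0,"ay":0,"az":0,"fingers":1},{"dx":15,"dy":-3,"dz":0,"ax":0,"ay":0,"az":0,"fingers":1},{"dx":19,"dy":-3.7,"dz":0,"ax":0,"ay":0,"az":0,"fingers":1},{"dx":23,"dy":-4.4,"dz":0,"ax":0,"ay":0,"az":0,"fingers":1},{"dx":27,"dy":-5.2,"dz":0,"ax":0,"ay":0,"az":0,"fingers":1},{"dx":31,"dy":-6,"dz":0,"ax":0,"ay":0,"az":0,"fingers":1},{"dx":34,"dy":-6.5,"dz":0,"ax":0,"ay":0,"az":0,"fingers":1},{"dx":34.7,"dy":-6.7,"dz":0,"ax":0,"ay":0,"az":0,"fingers":1},{"dx":34.7,"dy":-6.7,"dz":0,"ax":0,"ay":0,"az":0,"fingers":1},{"dx":34.7,"dy":-6.7,"dz":0,"ax":0,"ay":0,"az":0,"fingers":1}]'; python3 -m handwheel '[{"dx":0,"dy":0,"dz":3,"ax":0,"ay":0,"az":0,"fingers":1},{"dx":0,"dy":0,"dz":6,"ax":0,"ay":0,"az":0,"fingers":1},{"dx":0,"dy":0,"dz":9,"ax":0,"ay":0,"az":0,"fingers":1},{"dx":0,"dy":0,"dz":10,"ax":0,"ay":0,"az":0,"fingers":1},{"dx":0,"dy":0,"dz":10,"ax":0,"ay":0,"az":0,"fingers":1},{"dx":0,"dy":0,"dz":10,"ax":0,"ay":0,"az":0,"fingers":1}]'; python3 - <<'E'
from h import *
robot.camera('side');c=shot('side','d13');s=shot('scene','s13'); go(512.5,26,51)
a=s['pixels'][160:240,300:400]; b=c['pixels'][165:285,290:440]
cv2.imwrite('pics/c13.png',np.clip(np.hstack([cv2.resize(a,(375,300)),cv2.resize(b,(375,300))])[:,:,::-1].astype(float)*1.6,0,255).astype(np.uint8))
E
```

```text
time_s: 19.75
eef_pos: [512.8, 23.6, 165.1]
orientation: [-0.001, 0.707, 0.707, -0.001]
contact_force: [0.2, -1.0, -1.3]
finger_gap: 26.2
grip_force: 20.4
time_s: 20.35
eef_pos: [514.2, 23.6, 67.4]
orientation: [0.001, 0.707, 0.707, 0.0]
contact_force: [-0.1, 0.5, -0.2]
finger_gap: 26.2
grip_force: 20.4
t 20.5 pos [514.7  24.   68.3] d cm [ 0.2  -0.22  1.73] az None curyaw 0.0 tz [ 0.003 -0.    -1.   ] gap 26.182251529453062 F [-0.1 -0.2  0.5]
```

View pics/c13.png

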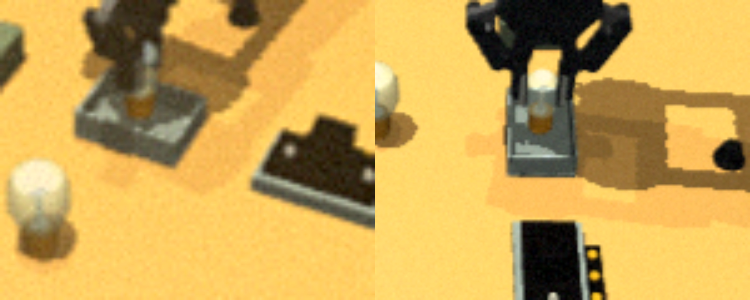

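The bulb hangs upright above the tin's middle (right half, (540,105)). Lower it to the tin's floor.

```bash
python3 -m handwheel '[{"dx":0.1,"dy":-0.1,"dz":0.5,"ax":0,"ay":0,"az":0,"fingers":1},{"dx":0.1,"dy":-0.1,"dz":1,"ax":0,"ay":0,"az":0,"fingers":1},{"dx":0.1,"dy":-0.1,"dz":1.3,"ax":0,"ay":0,"az":0,"fingers":1},{"dx":0.1,"dy":-0.1,"dz":1.5,"ax":0,"ay":0,"az":0,"fingers":1},{"dx":0.1,"dy":-0.1,"dz":1.5,"ax":0,"ay":0,"az":0,"fingers":1},{"dx":0.1,"dy":-0.1,"dz":1.5,"ax":0,"ay":0,"az":0,"fingers":1}]'
```

```text
time_s: 21.1
eef_pos: [512.1, 25.4, 51.5]
orientation: [-0.0, 0.707, 0.707, -0.0]
contact_force: [-3.0, 1.1, 3.7]
finger_gap: 26.3
grip_force: 20.9
```

```bash
python3 -m handwheel '[{"dx":0,"dy":0,"dz":0,"ax":0,"ay":0,"az":0,"fingers":0.55},{"dx":0,"dy":0,"dz":0,"ax":0,"ay":0,"az":0,"fingers":0.4},{"dx":0,"dy":0,"dz":0,"ax":0,"ay":0,"az":0,"fingers":0},{"dx":0,"dy":0,"dz":0,"ax":0,"ay":0,"az":0,"fingers":0},{"dx":0,"dy":0,"dz":0,"ax":0,"ay":0,"az":0,"fingers":0},{"dx":0,"dy":0,"dz":-2,"ax":0,"ay":0,"az":0,"fingers":0},{"dx":0,"dy":0,"dz":-6,"ax":0,"ay":0,"az":0,"fingers":0},{"dx":0,"dy":0,"dz":-10,"ax":0,"ay":0,"az":0,"fingers":0},{"dx":0,"dy":4,"dz":-14,"ax":0,"ay":0,"az":0,"fingers":0},{"dx":0,"dy":8,"dz":-15,"ax":0,"ay":0,"az":0,"fingers":0},{"dx":0,"dy":12,"dz":-15,"ax":0,"ay":0,"az":0,"fingers":0},{"dx":0,"dy":14.8,"dz":-15,"ax":0,"ay":0,"az":0,"fingers":0}]';python3 -m handwheel '[{"dx":0,"dy":0,"dz":0,"ax":0,"ay":0,"az":0,"fingers":0},{"dx":0,"dy":0,"dz":0,"ax":0,"ay":0,"az":0,"fingers":0},{"dx":0,"dy":0,"dz":0,"ax":0,"ay":0,"az":0,"fingers":0}]'; python3 b.py 660 22 44 59 22 w14; python3 - <<'E'
from h import *
c=shot('side','d14');s=shot('scene','s14')
for k in (c,s):
    P=cloud(k);Q=P[(P[...,2]>30)&(P[...,2]<75)&(np.hypot(P[...,0]-512,P[...,1]-25)<35)]; print('M',len(Q),Q.mean(0).round(1),Q[:,2].max())
    Q=P[(P[...,2]>44)&(P[...,2]<60)&(np.hypot(P[...,0]-660,P[...,1]-22)<40)]; print('L',len(Q),Q.mean(0).round(1))
E
```

```text
time_s: 22.3
eef_pos: [662.8, 25.3, 202.5]
orientation: [0.001, 0.707, 0.707, 0.001]
contact_force: [-0.9, 0.1, -0.1]
finger_gap: 85.6
grip_force: 0.0
time_s: 22.6
eef_pos: [659.2, 25.5, 200.9]
orientation: [-0.0, 0.707, 0.707, -0.0]
contact_force: [0.2, 0.5, -0.1]
finger_gap: 85.2
grip_force: 0.0
t 22.7 pos [659.2  25.5 201.3] d cm [-0.35  0.08  0.13] az None curyaw 0.0 tz [-0.  0. -1.] gap 85.23735771674478 F [-0.5  0.5  0.8]
156 fit [659.1  17.8] rms 0.19 zmax 279.4
top [658.6  43.  275.1] 2226
M 204 [512.6  34.5  52.7] 67.8442128413443
L 105 [658.1  34.2  52.1]
M 123 [518.4  33.6  51.2] 68.03117846356088
L 82 [674.1  29.2  52.7]
```

View pics/w14.png

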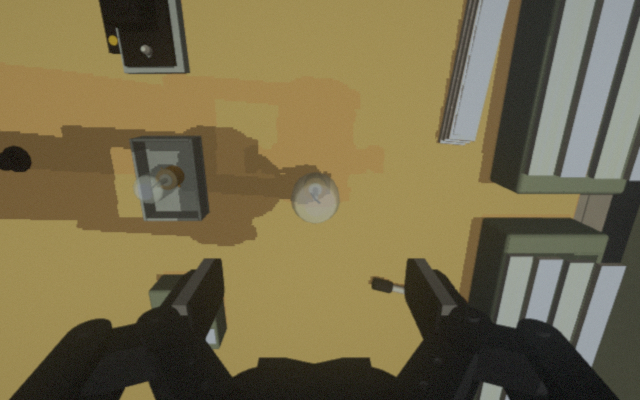

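The medium bulb stands in the tin at (165,180); the large bulb is at (316,197), and the extractor and strips are clear of the fingers. Grasp the globe at its widest.

```bash
python3 -m handwheel '[{"dx":-0.7,"dy":0.03,"dz":4,"ax":0,"ay":0,"az":0,"fingers":0},{"dx":-0.7,"dy":0.03,"dz":8,"ax":0,"ay":0,"az":0,"fingers":0},{"dx":-0.7,"dy":0.03,"dz":12,"ax":0,"ay":0,"az":0,"fingers":0},{"dx":-0.7,"dy":0.03,"dz":14,"ax":0,"ay":0,"az":0,"fingers":0},{"dx":-0.7,"dy":0.03,"dz":14.9,"ax":0,"ay":0,"az":0,"fingers":0},{"dx":-0.7,"dy":0.03,"dz":14.9,"ax":0,"ay":0,"az":0,"fingers":0},{"dx":-0.7,"dy":0.03,"dz":14.9,"ax":0,"ay":0,"az":0,"fingers":0.3},{"dx":-0.7,"dy":0.03,"dz":14.9,"ax":0,"ay":0,"az":0,"fingers":0.4},{"dx":-0.7,"dy":0.03,"dz":14.9,"ax":0,"ay":0,"az":0,"fingers":0.5},{"dx":-0.7,"dy":0.03,"dz":14.9,"ax":0,"ay":0,"az":0,"fingers":0.6},{"dx":-0.7,"dy":0.03,"dz":14.9,"ax":0,"ay":0,"az":0,"fingers":1},{"dx":-0.7,"dy":0.03,"dz":14.9,"ax":0,"ay":0,"az":0,"fingers":1}]' 20;python3 -m handwheel '[{"dx":0,"dy":0,"dz":0,"ax":0,"ay":0,"az":0,"fingers":1},{"dx":0,"dy":0,"dz":-0.5,"ax":0,"ay":0,"az":0,"fingers":1},{"dx":0,"dy":0,"dz":-3,"ax":0,"ay":0,"az":0,"fingers":1},{"dx":0,"dy":0,"dz":-6,"ax":0,"ay":0,"az":0,"fingers":1},{"dx":0,"dy":0,"dz":-9,"ax":0,"ay":0,"az":0,"fingers":1},{"dx":0,"dy":0,"dz":-9,"ax":0,"ay":0,"az":0,"fingers":1}]'; python3 -c "
from h import *
robot.camera('side');robot.camera('side'); go(610,178,144)"
```

```text
time_s: 24.0
eef_pos: [661.7, 18.3, 54.5]
orientation: [0.001, 0.707, 0.707, 0.001]
contact_force: [-1.5, 0.3, 7.0]
finger_gap: 43.3
grip_force: 20.1
time_s: 24.6
eef_pos: [663.6, 18.2, 148.3]
orientation: [0.004, 0.707, 0.707, 0.003]
contact_force: [0.8, 1.4, -0.7]
finger_gap: 43.4
grip_force: 20.7
t 24.7 pos [660.8  18.4 142.9] d cm [15.96 -5.07 -0.12] az None curyaw 0.0 tz [ 0.001 -0.    -1.   ] gap 42.903902658157016 F [-0.8  0.  -1.4]
```

```bash
python3 -m handwheel '[{"dx":3,"dy":-1,"dz":0,"ax":0,"ay":0,"az":0,"fingers":1},{"dx":6.5,"dy":-2,"dz":0,"ax":0,"ay":0,"az":0,"fingers":1},{"dx":10,"dy":-3.2,"dz":0,"ax":0,"ay":0,"az":0,"fingers":1},{"dx":13.5,"dy":-4.3,"dz":0,"ax":0,"ay":0,"az":0,"fingers":1},{"dx":15.5,"dy":-4.9,"dz":0,"ax":0,"ay":0,"az":0,"fingers":1},{"dx":15.9,"dy":-5,"dz":1,"ax":0,"ay":0,"az":0,"fingers":1},{"dx":15.9,"dy":-5,"dz":4,"ax":0,"ay":0,"az":0,"fingers":1},{"dx":15.9,"dy":-5,"dz":7,"ax":0,"ay":0,"az":0,"fingers":1},{"dx":15.9,"dy":-5,"dz":8,"ax":0,"ay":0,"az":0,"fingers":1},{"dx":15.9,"dy":-5,"dz":8,"ax":0,"ay":0,"az":0,"fingers":1},{"dx":15.9,"dy":-5,"dz":8,"ax":0,"ay":0,"az":0,"fingers":1},{"dx":15.9,"dy":-5,"dz":8,"ax":0,"ay":0,"az":0,"fingers":1}]'; python3 -c "
from h import *
robot.camera('side')
c=robot.camera('side'); go(610,177.5,54)
P=cloud(c);p=pose()[0];m=(np.hypot(P[...,0]-p[0],P[...,1]-p[1])<14)&(P[...,2]<36)&(P[...,2]>4);Q=P[m];print(len(Q),np.percentile(Q[:,2],[1,50]),Q[Q[:,2]<25].mean(0))"
```

```text
time_s: 25.9
eef_pos: [611.8, 177.3, 64.2]
orientation: [0.001, 0.707, 0.707, 0.001]
contact_force: [0.3, -0.2, -0.1]
finger_gap: 43.5
grip_force: 20.7
t 26.0 pos [611.7 177.4  64.2] d cm [ 0.01 -0.17  1.02] az None curyaw 0.0 tz [ 0.003  0.    -1.   ] gap 43.53346535132497 F [-0.8  1.2 -0.6]
78 [11.6727174  20.90188321] [609.34767526 185.18095561  18.13924652]
```

```bash
python3 -m handwheel '[{"dx":0,"dy":-0.1,"dz":0.4,"ax":0,"ay":0,"az":0,"fingers":1},{"dx":0,"dy":-0.1,"dz":0.7,"ax":0,"ay":0,"az":0,"fingers":1},{"dx":0,"dy":-0.1,"dz":0.9,"ax":0,"ay":0,"az":0,"fingers":1},{"dx":0,"dy":-0.1,"dz":0.95,"ax":0,"ay":0,"az":0,"fingers":1},{"dx":0,"dy":-0.1,"dz":0.95,"ax":0,"ay":0,"az":0,"fingers":1}]'; python3 -c "
from h import *
robot.camera('side');go(610,177,54)"
```

```text
time_s: 26.5
eef_pos: [609.6, 177.6, 54.5]
orientation: [-0.0, 0.707, 0.707, -0.0]
contact_force: [-4.3, 0.3, 8.0]
finger_gap: 43.0
grip_force: 21.5
t 26.55 pos [609.6 177.6  54.5] d cm [-0.07  0.04  0.05] az None curyaw 0.1 tz [-0.  0. -1.] gap 43.334057922283414 F [-4.2 -0.1  8.2]
```

```bash
python3 -m handwheel '[{"dx":0,"dy":0,"dz":0,"ax":0,"ay":0,"az":0,"fingers":0.35},{"dx":0,"dy":0,"dz":0,"ax":0,"ay":0,"az":0,"fingers":0.2},{"dx":0,"dy":0,"dz":0,"ax":0,"ay":0,"az":0,"fingers":0},{"dx":0,"dy":0,"dz":0,"ax":0,"ay":0,"az":0,"fingers":0},{"dx":0,"dy":0,"dz":-2,"ax":0,"ay":0,"az":0,"fingers":0},{"dx":0,"dy":0,"dz":-6,"ax":0,"ay":0,"az":0,"fingers":0},{"dx":0,"dy":0,"dz":-10,"ax":0,"ay":0,"az":0,"fingers":0},{"dx":3,"dy":-3,"dz":-13,"ax":0,"ay":0,"az":0,"fingers":0},{"dx":6,"dy":-6,"dz":-14.5,"ax":0,"ay":0,"az":0,"fingers":0},{"dx":9,"dy":-10,"dz":-14.5,"ax":0,"ay":0,"az":0,"fingers":0},{"dx":12,"dy":-13,"dz":-14.5,"ax":0,"ay":0,"az":0,"fingers":0},{"dx":15,"dy":-17,"dz":-14.5,"ax":0,"ay":0,"az":0,"fingers":0}]';python3 -m handwheel '[{"dx":0,"dy":0,"dz":0,"ax":0,"ay":0,"az":0,"fingers":0},{"dx":0,"dy":0,"dz":0,"ax":0,"ay":0,"az":0,"fingers":0},{"dx":0,"dy":0,"dz":0,"ax":0,"ay":0,"az":0,"fingers":0}]'; python3 b.py 440 328 19 36 10.5 w15; python3 - <<'E'
from h import *
c=shot('side','d15');s=shot('scene','s15')
for k in (c,s):
    P=cloud(k);Q=P[(P[...,2]>44)&(P[...,2]<90)&(np.hypot(P[...,0]-610,P[...,1]-177)<40)]; print('L',len(Q),Q.mean(0).round(1),Q[:,2].max())
E
```

```text
time_s: 27.75
eef_pos: [438.4, 328.2, 198.1]
orientation: [0.0, 0.707, 0.707, 0.001]
contact_force: [-0.5, 0.8, 0.3]
finger_gap: 85.2
grip_force: 0.0
time_s: 28.05
eef_pos: [440.0, 326.8, 197.8]
orientation: [0.0, 0.707, 0.707, 0.0]
contact_force: [0.3, -1.0, -0.3]
finger_gap: 85.6
grip_force: 0.0
t 28.15 pos [440.3 326.5 197.7] d cm [ 0.15 -0.03 -0.23] az None curyaw -0.1 tz [ 0. -0. -1.] gap 85.42410290565377 F [ 0.6  0.9 -0.2]
74 fit [436.5 328.8] rms 0.16 zmax 276.1
top [439.6 344.1 271.8] 2182
L 487 [607.2 185.9  66.5] 79.47548645398342
L 267 [617.9 183.3  64.8] 80.71497518475189
```

View pics/w15.png

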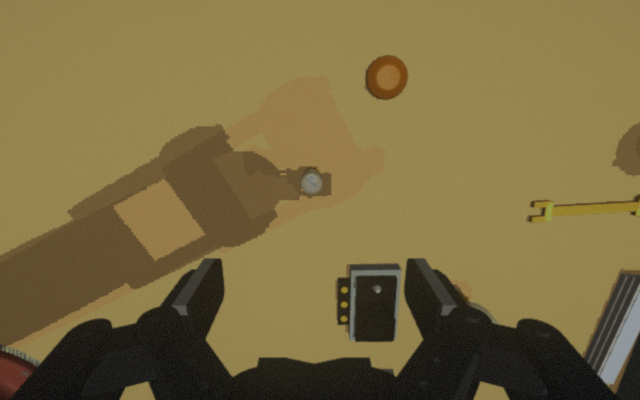

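Small bulb at (311,182), nothing near. Grasp it.

```bash
python3 -m handwheel '[{"dx":0.2,"dy":-0.28,"dz":4,"ax":0,"ay":0,"az":0,"fingers":0},{"dx":0.2,"dy":-0.28,"dz":8,"ax":0,"ay":0,"az":0,"fingers":0},{"dx":0.2,"dy":-0.28,"dz":12,"ax":0,"ay":0,"az":0,"fingers":0},{"dx":0.2,"dy":-0.28,"dz":15,"ax":0,"ay":0,"az":0,"fingers":0},{"dx":0.2,"dy":-0.28,"dz":16.6,"ax":0,"ay":0,"az":0,"fingers":0},{"dx":0.2,"dy":-0.28,"dz":16.6,"ax":0,"ay":0,"az":0,"fingers":0.4},{"dx":0.2,"dy":-0.28,"dz":16.6,"ax":0,"ay":0,"az":0,"fingers":0.6},{"dx":0.2,"dy":-0.28,"dz":16.6,"ax":0,"ay":0,"az":0,"fingers":0.7},{"dx":0.2,"dy":-0.28,"dz":16.6,"ax":0,"ay":0,"az":0,"fingers":0.75},{"dx":0.2,"dy":-0.28,"dz":16.6,"ax":0,"ay":0,"az":0,"fingers":0.8},{"dx":0.2,"dy":-0.28,"dz":16.6,"ax":0,"ay":0,"az":0,"fingers":1},{"dx":0.2,"dy":-0.28,"dz":16.6,"ax":0,"ay":0,"az":0,"fingers":1}]' 20;python3 -m handwheel '[{"dx":0,"dy":0,"dz":0,"ax":0,"ay":0,"az":0,"fingers":1},{"dx":0,"dy":0,"dz":-0.5,"ax":0,"ay":0,"az":0,"fingers":1},{"dx":0,"dy":0,"dz":-3,"ax":0,"ay":0,"az":0,"fingers":1},{"dx":0,"dy":0,"dz":-7,"ax":0,"ay":0,"az":0,"fingers":1},{"dx":0,"dy":0,"dz":-11,"ax":0,"ay":0,"az":0,"fingers":1},{"dx":0,"dy":0,"dz":-15,"ax":0,"ay":0,"az":0,"fingers":1},{"dx":0,"dy":0,"dz":-17,"ax":0,"ay":0,"az":0,"fingers":1},{"dx":0,"dy":0,"dz":-17,"ax":0,"ay":0,"az":0,"fingers":1}]'; python3 -c "
from h import *
robot.camera('side');robot.camera('side'); go(614,-126.5,200)"
```

```text
time_s: 29.45
eef_pos: [437.6, 330.0, 33.7]
orientation: [0.0, 0.707, 0.707, 0.001]
contact_force: [-1.1, -1.3, 6.2]
finger_gap: 19.5
grip_force: 21.6
time_s: 30.25
eef_pos: [438.3, 330.4, 206.5]
orientation: [0.001, 0.707, 0.707, 0.004]
contact_force: [0.1, -0.1, -0.4]
finger_gap: 19.1
grip_force: 21.0
t 30.35 pos [436.2 329.1 201.4] d cm [-45.57  17.75   0.14] az None curyaw 0.0 tz [-0. -0. -1.] gap 19.709629338560944 F [ 0.2  0.2 -0.2]
```

```bash
python3 -m handwheel '[{"dx":-3,"dy":1.2,"dz":0,"ax":0,"ay":0,"az":0,"fingers":1},{"dx":-7,"dy":2.8,"dz":0,"ax":0,"ay":0,"az":0,"fingers":1},{"dx":-11.5,"dy":4.5,"dz":0,"ax":0,"ay":0,"az":0,"fingers":1},{"dx":-16,"dy":6.3,"dz":0,"ax":0,"ay":0,"az":0,"fingers":1},{"dx":-20.5,"dy":8,"dz":0,"ax":0,"ay":0,"az":0,"fingers":1},{"dx":-25,"dy":9.8,"dz":0,"ax":0,"ay":0,"az":0,"fingers":1},{"dx":-29.5,"dy":11.6,"dz":0,"ax":0,"ay":0,"az":0,"fingers":1},{"dx":-34,"dy":13.3,"dz":0,"ax":0,"ay":0,"az":0,"fingers":1},{"dx":-38.5,"dy":15,"dz":0,"ax":0,"ay":0,"az":0,"fingers":1},{"dx":-42.5,"dy":16.6,"dz":0,"ax":0,"ay":0,"az":0,"fingers":1},{"dx":-45,"dy":17.6,"dz":0,"ax":0,"ay":0,"az":0,"fingers":1},{"dx":-45.5,"dy":17.8,"dz":0,"ax":0,"ay":0,"az":0,"fingers":1}]';python3 -m handwheel '[{"dx":0,"dy":0,"dz":0,"ax":0,"ay":0,"az":0,"fingers":1},{"dx":0,"dy":0,"dz":3,"ax":0,"ay":0,"az":0,"fingers":1},{"dx":0,"dy":0,"dz":7,"ax":0,"ay":0,"az":0,"fingers":1},{"dx":0,"dy":0,"dz":11,"ax":0,"ay":0,"az":0,"fingers":1},{"dx":0,"dy":0,"dz":14,"ax":0,"ay":0,"az":0,"fingers":1},{"dx":0,"dy":0,"dz":15.5,"ax":0,"ay":0,"az":0,"fingers":1},{"dx":0,"dy":0,"dz":15.5,"ax":0,"ay":0,"az":0,"fingers":1},{"dx":0,"dy":0,"dz":15.5,"ax":0,"ay":0,"az":0,"fingers":1}]'; python3 -c "
from h import *
robot.camera('side');c=robot.camera('side');s=robot.camera('scene'); go(614.7,-126,33.5)
for k in (c,s):
    P=cloud(k)
    Q=P[(P[...,2]>32)&(P[...,2]<40)&(np.hypot(P[...,0]-500,P[...,1]+128)<62)&(P[...,0]<560)];print(cv2.minAreaRect(Q[:,:2].astype(np.float32)))
"
```

```text
time_s: 31.55
eef_pos: [614.0, -128.1, 198.4]
orientation: [-0.002, 0.708, 0.706, -0.001]
contact_force: [0.2, -0.1, -0.5]
finger_gap: 19.7
grip_force: 21.0
time_s: 32.35
eef_pos: [615.4, -125.1, 47.8]
orientation: [0.001, 0.707, 0.708, 0.0]
contact_force: [0.4, 0.3, -0.7]
finger_gap: 19.7
grip_force: 21.0
t 32.5 pos [ 616.5 -126.    49.4] d cm [-0.   -0.18  1.59] az None curyaw 0.1 tz [ 0.004 -0.001 -1.   ] gap 19.777360795010125 F [1.3 0.5 0.5]
((515.1204223632812, -130.6961669921875), (70.0534439086914, 79.61185455322266), 0.527462363243103)
((516.3151245117188, -125.34336853027344), (70.71818542480469, 76.26813507080078), 0.32155224680900574)
```

```bash
python3 -m handwheel '[{"dx":0,"dy":-0.05,"dz":0.5,"ax":0,"ay":0,"az":0,"fingers":1},{"dx":0,"dy":-0.05,"dz":1,"ax":0,"ay":0,"az":0,"fingers":1},{"dx":0,"dy":-0.05,"dz":1.3,"ax":0,"ay":0,"az":0,"fingers":1},{"dx":0,"dy":-0.05,"dz":1.45,"ax":0,"ay":0,"az":0,"fingers":1},{"dx":0,"dy":-0.05,"dz":1.45,"ax":0,"ay":0,"az":0,"fingers":1},{"dx":0,"dy":-0.05,"dz":1.45,"ax":0,"ay":0,"az":0,"fingers":1}]'
```

```text
time_s: 33.1
eef_pos: [614.2, -125.8, 33.7]
orientation: [-0.0, 0.707, 0.707, -0.0]
contact_force: [-4.2, 1.1, 8.8]
finger_gap: 19.7
grip_force: 22.0
```

On the table (8.8 N). Release, rise, and check everything.

```bash
python3 -m handwheel '[{"dx":0,"dy":0,"dz":0,"ax":0,"ay":0,"az":0,"fingers":0.65},{"dx":0,"dy":0,"dz":0,"ax":0,"ay":0,"az":0,"fingers":0.5},{"dx":0,"dy":0,"dz":0,"ax":0,"ay":0,"az":0,"fingers":0.2},{"dx":0,"dy":0,"dz":0,"ax":0,"ay":0,"az":0,"fingers":0},{"dx":0,"dy":0,"dz":-0.5,"ax":0,"ay":0,"az":0,"fingers":0},{"dx":0,"dy":0,"dz":-4,"ax":0,"ay":0,"az":0,"fingers":0},{"dx":0,"dy":0,"dz":-9,"ax":0,"ay":0,"az":0,"fingers":0},{"dx":0,"dy":0,"dz":-14,"ax":0,"ay":0,"az":0,"fingers":0},{"dx":0,"dy":0,"dz":-19,"ax":0,"ay":0,"az":0,"fingers":0},{"dx":-6,"dy":-6,"dz":-24,"ax":0,"ay":0,"az":0,"fingers":0},{"dx":-10,"dy":-10,"dz":-26,"ax":0,"ay":0,"az":0,"fingers":0},{"dx":-10,"dy":-10,"dz":-26,"ax":0,"ay":0,"az":0,"fingers":0}]'; python3 - <<'E'
from h import *
from scipy.optimize import least_squares
S=[cloud(shot(n,n+'16')) for n in('side','scene')]
for nm,x,y,z0,z1,r in(('L',610,177,44,59,22),('M',512.5,26,32,56,13.5),('S',614.5,-126,19,36,10.5)):
    for P in S:
        near=np.hypot(P[...,0]-x,P[...,1]-y)<40; Q=P[near&(P[...,2]>z0)&(P[...,2]<z1)]
        if nm=='M': Q=Q[np.hypot(Q[:,0]-x,Q[:,1]-y)<20]
        f=least_squares(lambda q:np.hypot(Q[:,0]-q[0],Q[:,1]-q[1])-r,[x,y],loss='soft_l1'); print(nm,len(Q),f.x.round(1),P[near][:,2].max().round(1))
for nm,x,y,z0,z1,R_ in(('cap',509.5,175,19,27,60),('boss',509.5,175,46,56,40),('tin',512.5,26,22,30,60)):
    for P in S:
        Q=P[(np.hypot(P[...,0]-x,P[...,1]-y)<R_)&(P[...,2]>z0)&(P[...,2]<z1)]; r=cv2.minAreaRect(Q[:,:2].astype(np.float32)); print(nm,len(Q),np.round(r[0],1),np.round(r[1],1),round(r[2],1),np.median(Q[:,2]).round(1))
a=load('scene16')['pixels'][90:330,190:510]
cv2.imwrite('pics/f.png',np.clip(cv2.resize(a,(768,576))[:,:,::-1].astype(float)*1.5,0,255).astype(np.uint8))
print(robot.sense()['time_s'],robot.sense()['eef_pos'])
E
```

```text
time_s: 34.3
eef_pos: [518.6, -221.2, 290.9]
orientation: [0.001, 0.706, 0.708, 0.0]
contact_force: [0.9, -0.6, -0.6]
finger_gap: 85.6
grip_force: 0.0
L 106 [608.1 176.3] 79.5
L 72 [607.1 179.9] 79.0
M 95 [511.7  26.4] 68.9
M 62 [510.5  30.2] 67.8
S 41 [ 614.5 -127.6] 43.6
S 33 [ 613.4 -124. ] 43.2
cap 513 [510.3 173.8] [44.1 86.9] 0.6 21.9
cap 251 [509.5 177. ] [84.4 48.3] 88.8 21.4
boss 175 [510.  174.7] [31.  29.9] 89.3 53.2
boss 77 [510.3 177.9] [28.8 32.5] 89.9 52.8
tin 166 [513.1  26.8] [59.4 85.8] 1.1 25.5
tin 102 [514.1  30.5] [61.8 84.3] 0.9 24.8
34.4 [ 518.142953   -224.29614078  293.91119283]
```

View pics/f.png

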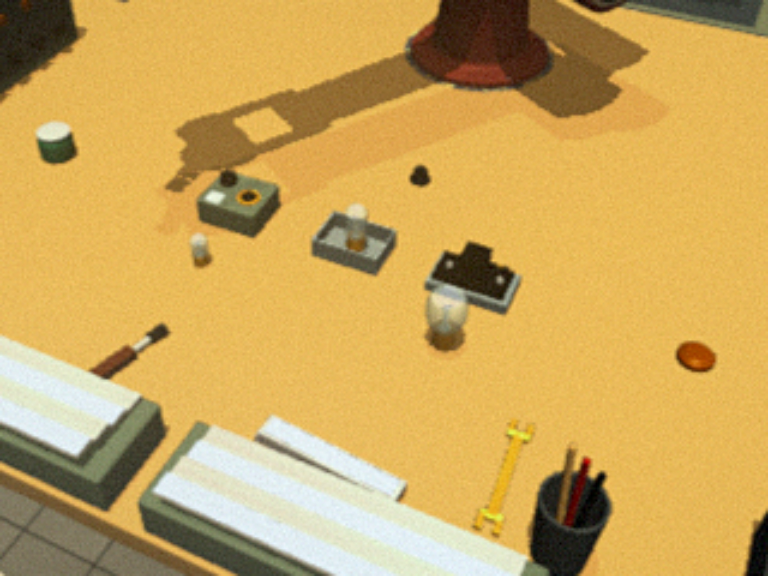

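The picture shows the cap flat on the socket (475,275), the medium bulb in the tin (355,235), the large bulb (446,315) and small bulb (200,248) upright, and the tools untouched. All measured offsets are within tolerance.

```bash
python3 -c "
from station import robot
print(robot.sign_off())"
```

```text
the job is handed in; nothing more can be done
None
```

I handed the job in at about 34 s with the cap flat on the socket, the tin at midpoint holding the medium bulb, and the large and small bulbs upright about 10 cm behind the socket and tester, all in tolerance in the last pictures; the tools looked untouched and the sign-off returned no verdict.

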